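# Lay the interlocking floor bricks of a gas-forge hearth

### The job

Slide the wide firebrick, flat on the hearth plate and without lifting it, back against the rear rim and then sideways until its tab is fully home in the notch of the left side brick. Then fit the two small key bricks into the gap that is left on the right, each in the place and turned the way in which its tab drops into the matching notch, so that all lie flush and level. Leave the oil can, the bolt and the nut where they stand.

Things in the scene. Friction and masses are not known exactly. Their poses are not given: they have to be found in the camera images.
- hearth: Fixed steel plate 300 x 220 x 5 mm on the bench. Origin: centre of its underside; x from its open front (robot side) to the rear, y left, z up; all hearth coordinates are in mm in this frame. Its front (x -150 to 46) is bare and smooth, without edges. Round the rear half stands a rim 20 mm above the plate: inner faces at x = 142 and y = +102, -102 (sides from x = 46).
- left_notch (a point): Mouth of the notch in the left side brick, at hearth x 74, y 77, on the plate's top. That firebrick is fixed, 22 mm thick (top at z 27), from x 46 to 142, inner face at y = 77. Notch tapered: 33.5 wide at the mouth, 25.5 at the floor, 13.5 deep. The bay between the side bricks is 149.5 wide and open to the front.
- right_notch (a point): Mouth of the notch in the right side brick, at hearth x 69.5, y -72.5, on the plate's top. That firebrick is fixed, 22 mm thick (top at z 27), from x 46 to 142, inner face at y = -72.5. Notch tapered and narrow: 21.5 wide at the mouth, 13.5 at the floor, 13.5 deep.
- wide_brick: Loose firebrick 96 (x) x 90 (y) x 22 mm, 0.3 kg, too wide to grasp, flat top, on the front of the plate. Origin: centre of the underside of that rectangle. Tapered tab on its +y side: 30 wide at the root, 22 at the tip, 12 long, centred at its x -20. Tapered notch in its -y side: 33.5 wide, 25.5 at the floor, 13.5 deep, at its x +24. Yaw starts within 0.45 rad of the hearth's.
- wide_home (a point): Home of the wide brick's origin, on the plate's top at hearth x 94, y 32, axes as the hearth's: rear face on the rear rim, +y face on the left side brick, tab in its notch. Because of the 12 mm tab it must go back into the bay that far right of home, and slide left once it is on the rear rim. Home, it leaves a gap 59.5 wide to the right side brick.
- key_a: Loose key firebrick 46 (x) x 56 (y) x 22 mm, 0.13 kg, lower edges bevelled 2 mm, wide tapered tab in the middle of its +y side (30 at the root, 22 at the tip, 12 long). Origin: centre of the underside of the rectangle. On top in the middle a steel lug to grasp: 24 (x) x 12 (y), 22 to 47 mm above the origin. Starts on the bench right of the hearth at any yaw.
- key_a_home (a point): Home of key_a's origin, on the plate's top at hearth x 118, y -42.75, axes as the hearth's: rear place of the gap, tab in the notch of the wide brick. About 1.7 mm clearance all round.
- key_b: Loose key firebrick with the same body, lug and origin as key_a, but a narrow tapered tab (18 at the root, 10 at the tip, 12 long) in the middle of its -y side. key_a and key_b may start in each other's places.
- key_b_home (a point): Home of key_b's origin, on the plate's top at hearth x 69.5, y -42.75, axes as the hearth's: front place of the gap, tab in the notch of the right side brick. About 1.7 mm clearance all round; 2.5 mm to key_a.
- oil_can: Green oil can with a spout, 68 x 85 x 176 mm, standing left of the hearth's rear; leave it. Origin: centre of its underside.
- bolt: Rusty bolt standing on its head, 24 mm wide, 65 mm tall, right of the hearth's front; leave it. Origin: centre of its underside.
- nut: Dark steel nut 24 x 27 x 19 mm, lying right of the hearth's rear; leave it. Origin: centre of its underside. Between it and the hearth's rear right corner a fixed toggle clamp with an upright red handle, about 0.15 m tall, stands in the way of low moves from the keys to the hearth.

How it is judged:
By the outcome, as a careful person would: the job done as asked, in the order asked, and still so for the second after the job is handed in, with the robot touching nothing.
It also fails if it takes over 72 s, if anything falls off the work surface, if the arm or the gripper's body presses on something with over 40 N, if the wrist force passes 120 N, or if a joint passes its speed limit or range.

### The arm

A 6-joint arm with a two-finger parallel gripper is mounted at the origin on a cart in front of the work surface, level with it; the furniture and walls round the work are solid. World frame = base frame: x ahead of the robot, y to its left, z up, the work surface at z = 0. Lengths are in mm, angles in degrees, forces in N, time in s.
With the tool pointing down it reaches from about 350 to 850 mm from the base axis. Payload 8.1 kg.
Tool frame: the origin (TCP) lies midway between the tips of the shut fingers; the grasp point (between the pads) lies 19 mm behind it; x points along the fingers, y is the direction in which the jaws open and shut, and the axes are right-handed (so a half turn about x gives the same grasp; the last joint's range is limited). The gripper opens to 85 mm and grips with 20 to 120 N. Pads are 22 mm wide; open, the fingers measure 114 mm over their backs; the gripper's body (76 mm by 85 mm) begins 54 mm behind the grasp point. The pads swing forward as they close: fully open they stand 13 mm farther back than shut.
Start: joints at [59.622, 7.471, 85.268, -0, 87.261, -4.893], TCP at [258.146, 541.632, 231.292] pointing down, gripper open.
Joint ranges: [-169.43, 169.43], [-51.17, 129.36], [1.28, 143.12], [-76.62, 256.62], [0, 156.53], [-152.29, 152.29]. Speed limits (degrees/s): [136.94, 136.94, 159.86, 180, 180, 180].

### API

Orientations are given as [roll, pitch, yaw] about the fixed x, y, z axes, in that order (R = Rz(yaw) Ry(pitch) Rx(roll)).
In Python, from bench import r gives the robot as it stands.
- The arm moves only by the tool move_arm, never from a script. Its argument "deltas" is a list of rows, each a list of 2 entries, a list of its own where there are three numbers: the shift along the tool's x, y, z in mm, then the turn about the tool's x in degrees. A call has 1 to 12 rows; each row is the pose to reach, as a shift and turn from the pose measured when the call began, along the tool's axes at that moment; what a row does not reach only later rows make up. A row lasts 1/8 s, in which the tool goes at most 62.5 mm and 10.7 degrees, less where a joint would pass 70% of its speed; a pose out of reach is approached as far as the arm can. A call with a gripper value outside its range is refused whole. "jaw" is the opening, from -1 (shut) to 1 (fully open), set as the call begins (left out, the last holds). The fingers move at their own pace and stop on an object; "squeeze" is the grip in N (left out, the last holds). Time passes only in rows, so rows that repeat a pose let the fingers close. It gives the time, the measured TCP pose, the force and the opening at its end, in the units of the state.
- r.sense(): the state, without advancing time (a new reading comes with each control period).
- r.snapshot(name): name is "scene" or "side" or "wrist"; returns (picture, depth): 400x640x3 uint8, red, green, blue; 400x640 float32, mm along the optical axis (not along the pixel's ray), 0 where there is no reading.
- r.get_calibration(name): a dict with "fovy" (degrees; the focal length in pixels is half the picture's height over the tangent of half this angle, whatever the lens; pixels are square), "cx", "cy" (the principal point, pixels), "k1" (the pictures are not rectified: a ray, as slopes to the right and down, at radius r is drawn at 1 + k1 r^2 times it, then the intrinsics apply), "position" and "attitude" of the camera in the world; the wrist camera has in their place "tool_from_camera" (4x4, takes a point from camera to tool coordinates, whose origin is the TCP and whose axes are the tool frame's). Camera axes: x right, y down, z forward; pixel columns grow to the right and rows downward; lengths in mm; the calibration is good to about 2 mm. A picture is of the moment at which its call begins: read the wrist's pose just before it. get_calibration takes no time and is no camera call.
- r.hand_in(): hands the job in, once; it reports no verdict.
The state is a dict: "time": time; "joint_pos": joint angles; "qd": joint speeds; "joint_efforts": joint torques, N m; "tool_pos": TCP position; "tcp_rot": TCP orientation; "ft_force": force on the tool from outside, world axes, zero at the start; "wrist_torque": the same for the moment, N m; "finger_gap": finger opening in mm.
Only numpy, scipy, OpenCV 4.12 (cv2) and the standard library are available. Lean on these libraries where they do the work, as an engineer would, in place of code of your own. Each camera call takes 0.05 s, during which the arm holds its last target. There are 200 camera calls.

## Working session

There is one attempt and no reset: what is moved stays moved. The work goes in short steps, Python scripts to look and compute and a tool call to move; the robot and the scene stay as the last step left them, time stands still between calls to the robot, and variables do not carry over. Pictures are saved under pics/ and viewed, about 8 in all and at most 12, crops included, and the job is handed in when it is done.

Besides the shell and the picture viewer there is one more tool, called after "Request:" in YAML: its name, and indented under it one key for each argument. move_arm: Moves the arm, as the interface text tells. Its arguments: {"type":"object","properties":{"deltas":{"type":"array","items":{"type":"array"}},"jaw":{"type":"number"},"squeeze":{"type":"number"}},"required":["deltas"]}

```bash
mkdir -p pics; ls; python3 - <<'E'
from bench import r
import cv2,numpy as np
print(r.sense())
for n in ("scene","side","wrist"):
    print(n,r.get_calibration(n))
a=[]
for n in ("scene","side"):
    p,d=r.snapshot(n); np.savez(f"{n}0.npz",p=p,d=d); print(n,(d>0).mean())
    a.append(p)
cv2.imwrite("pics/scene0.png",a[0][:,:,::-1]);cv2.imwrite("pics/side0.png",a[1][:,:,::-1])
E
```

```text
pics
{'time': 0.0, 'joint_pos': array([ 5.96222328e+01,  7.51606166e+00,  8.53308747e+01, -7.82102458e-04,
        8.72605859e+01, -4.89352191e+00]), 'qd': array([-0.07403087, -0.03729328,  0.1056333 ,  0.03286672,  0.10208468,
        0.03469008]), 'joint_efforts': array([-2.92424345e-03, -5.69426250e+01, -5.00522053e+01, -3.36567300e-04,
        1.58741319e-02, -2.13830191e-06]), 'tool_pos': array([257.86363254, 541.14508602, 230.21919447]), 'tcp_rot': array([ -94.4772815 ,   89.89247492, -119.96148873]), 'ft_force': array([-0.09958218, -0.31956105, -0.83438011]), 'wrist_torque': array([-0.01086863, -0.02596923, -0.0327657 ]), 'finger_gap': 85.50798455574609}
scene {'fovy': 48.90557158610398, 'cx': 315.69474924686466, 'cy': 192.01700226754997, 'k1': -0.07602419680887045, 'position': array([-113.66029806, -292.33352202,  908.21927697]), 'attitude': array([-1.40784655e+02,  1.35598430e-03, -6.47753138e+01])}
side {'fovy': 45.222472365051374, 'cx': 321.5652401858134, 'cy': 197.6985119540011, 'k1': -0.12962953667593827, 'position': array([ 248.64581283, -833.73325621,  495.67408174]), 'attitude': array([-116.68837302,   -1.14802886,  -17.2329621 ])}
wrist {'fovy': 63.32939998735545, 'cx': 323.42058297867356, 'cy': 194.6765322157896, 'k1': -0.0661242003743814, 'tool_from_camera': array([[ 1.82479995e-04, -2.88809532e-01,  9.57386558e-01,
        -1.41857852e+02],
       [ 9.99999899e-01,  4.46859155e-04, -5.58006506e-05,
        -7.77746910e-01],
       [-4.11701189e-04,  9.57386471e-01,  2.88809584e-01,
        -7.25206838e+01],
       [ 0.00000000e+00,  0.00000000e+00,  0.00000000e+00,
         1.00000000e+00]])}
scene 0.99606640625
side 0.99591796875
```

View pics/scene0.png

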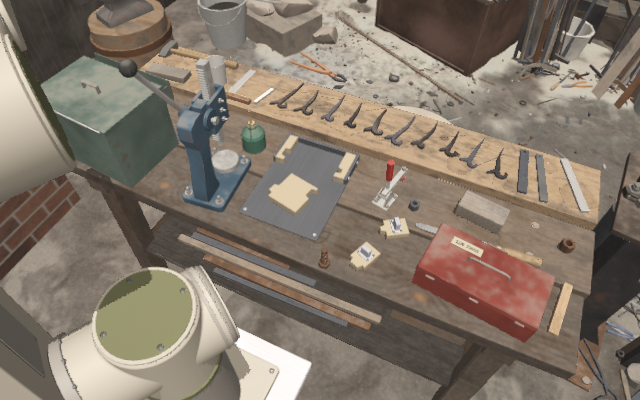

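View pics/side0.png

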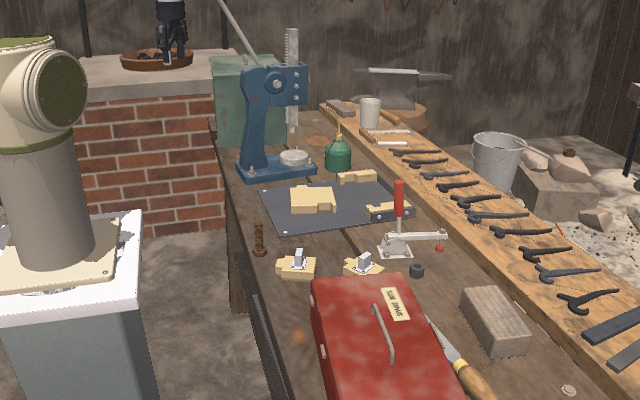

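```bash
cat > h.py <<'E'
import numpy as np,cv2
from scipy.spatial.transform import Rotation as Ro
from bench import r
def rot(a): return Ro.from_euler('xyz',a,degrees=True).as_matrix()
def cam(n,s=None):
    c=r.get_calibration(n); f=200/np.tan(np.radians(c['fovy']/2))
    if n=='wrist':
        T=np.eye(4);T[:3,:3]=rot(s['tcp_rot']);T[:3,3]=s['tool_pos'];T=T@c['tool_from_camera']
    else:
        T=np.eye(4);T[:3,:3]=rot(c['attitude']);T[:3,3]=c['position']
    K=np.array([[f,0,c['cx']],[0,f,c['cy']],[0,0,1]])
    return K,np.array([c['k1'],0,0,0,0.]),T
def rays(C,uv):
    K,D,T=C
    q=cv2.undistortPoints(np.asarray(uv,float).reshape(-1,1,2),K,D).reshape(-1,2)
    return np.c_[q,np.ones(len(q))]@T[:3,:3].T
def onplane(C,uv,z):
    d=rays(C,uv);o=C[2][:3,3]
    return o+d*((z-o[2])/d[:,2])[:,None]
def proj(C,P):
    K,D,T=C
    R=T[:3,:3].T
    return cv2.projectPoints(np.asarray(P,float).reshape(-1,1,3),cv2.Rodrigues(R)[0],-R@T[:3,3],K,D)[0].reshape(-1,2)
def cloud(C,d):
    v,u=np.mgrid[0:400,0:640]
    return (C[2][:3,3]+rays(C,np.c_[u.ravel(),v.ravel()])*d.reshape(-1,1)).reshape(400,640,3)
def cream(p):
    h=cv2.cvtColor(p,cv2.COLOR_RGB2HSV)
    return ((h[...,0]>12)&(h[...,0]<30)&(h[...,1]>40)&(h[...,1]<140)&(h[...,2]>140))
def snap(n,tag):
    s=r.sense();p,d=r.snapshot(n)
    np.savez(tag+'.npz',p=p,d=d,rot=s['tcp_rot'],pos=s['tool_pos']);cv2.imwrite(f'pics/{tag}.png',p[...,::-1])
    return cam(n,s),p,d
def load(n,tag):
    z=np.load(tag+'.npz');s=dict(tcp_rot=z['rot'],tool_pos=z['pos']) if 'rot' in z else None
    return cam(n,s),z['p'],z['d']
E
python3 - <<'E'
from h import *
np.set_printoptions(precision=1,suppress=True)
for n in ('scene','side'):
    C,p,d=load(n,n+'0');P=cloud(C,d)
    m=cream(p)&(d>0)&(P[...,2]<60)&(P[...,2]>3)
    k,l,st,ce=cv2.connectedComponentsWithStats(m.astype(np.uint8))
    for i in range(1,k):
        if st[i,4]>40:
            q=P[l==i]; print(n,ce[i],st[i,4],np.median(q,0),np.percentile(q,95,axis=0)[2],q.min(0),q.max(0))
    g=(p.max(2).astype(int)-p.min(2)<30)&(p.max(2)<110)&(p.max(2)>40)&(abs(P[...,2]-5)<6)&(d>0)
    k,l,st,ce=cv2.connectedComponentsWithStats(g.astype(np.uint8))
    i=1+np.argmax(st[1:,4]); q=P[l==i]
    print('plate',st[i],cv2.minAreaRect(q[:,:2].astype(np.float32)),np.median(q[:,2]))
    for uv in ([(415,204),(391,185),(324,258),(253,135)] if n=='scene' else [(416,270),(395,245),(258,250),(338,155)]): print(uv,P[uv[1],uv[0]])
E
```

```text
scene [180.5  66.9] 1191 [850.5 668.5  19.4] 44.16738509670154 [749.9 544.3  12.2] [959.7 808.4  48.6]
scene [415.6 139.1] 15176 [ 851.2 -164.8   18.4] 21.83170001705932 [ 749.3 -676.7   10.7] [963.2 538.4  50.4]
scene [286.1 147.4] 244 [651.9 161.   24.6] 28.063260495037685 [603.7 147.5   4.7] [706.  177.2  30.7]
scene [344.1 166.6] 314 [654.  -17.2  24.2] 27.093178420339807 [607.6 -31.8   3.4] [712.7   5.3  30.9]
scene [291.7 192.5] 1070 [508.9  70.   24.9] 27.744926548135084 [456.5  15.9   3.2] [586.9 140.6  31.1]
scene [628.4 180.9] 55 [ 951.9 -752.6   18.2] 21.100626850608272 [ 934.6 -772.5   14.2] [ 966.9 -742.2   22.9]
scene [477.5 208. ] 388 [ 649.1 -369.    41.2] 43.89830690272823 [ 626.1 -452.6    3.6] [ 701.8 -331.1   45.7]
scene [394.2 229. ] 332 [ 516.7 -206.2   20.4] 23.925193046259523 [ 492.9 -243.4    3.3] [ 559.6 -172.6   26.3]
scene [363.4 257.1] 349 [ 406.6 -166.5   21.2] 23.99244089203494 [ 381.3 -198.4    4.7] [ 455.2 -135.9   48.5]
scene [523.1 256. ] 302 [ 570.8 -513.6   23.7] 27.89571088218904 [ 562.4 -554.5    3.2] [ 601.4 -446.9   29.8]
scene [560.5 309. ] 5
[... 1638 characters left out ...]
7] 359 [ 514.2 -207.9   22.3] 23.86952106700379 [ 494.2 -233.1    5.7] [ 562.6 -174.1   42.3]
side [ 75.4 264.6] 49 [ 39.8 -59.2  13.5] 14.815204863540577 [ 22.5 -77.8  11.6] [ 65.8 -45.3  16. ]
side [497.2 312.6] 1888 [ 662.3 -400.9   42.8] 44.203092434286944 [ 627.8 -455.5   38.5] [ 702.8 -330.9   46.3]
side [474.9 380.6] 745 [ 570.6 -490.    24.6] 27.689469697558433 [ 561.4 -526.2    8.4] [ 584.9 -438.6   29.4]
plate [ 235  168  162   88 1613] ((487.5845947265625, 124.77592468261719), (264.9694519042969, 418.9498596191406), 15.918538093566895) 5.528348127643994
(416, 270) [ 613.3 -238.8   19.8]
(395, 245) [ 608.3 -162.7   25.2]
(258, 250) [366.2 -93.   12.7]
(338, 155) [630.3 227.2  50.6]
```

```bash
python3 - <<'E'
from h import *
np.set_printoptions(precision=1,suppress=True)
s=r.sense();print(rot(s['tcp_rot']).round(2))
C,p,d=load('scene','scene0');P=cloud(C,d);C2,p2,d2=load('side','side0');P2=cloud(C2,d2)
h=cv2.cvtColor(p,cv2.COLOR_RGB2HSV);h2=cv2.cvtColor(p2,cv2.COLOR_RGB2HSV)
for P_,h_ in((P,h),(P2,h2)):
    m=(h_[...,0]>98)&(h_[...,0]<118)&(h_[...,1]>90)&(P_[...,2]>0);q=P_[m&(P_[...,0]<900)];print(np.percentile(q,[1,50,99],axis=0))
    m=(abs(P_[...,0]-620)<60)&(abs(P_[...,1]+165)<50)&(P_[...,2]>80);q=P_[m];print('clamp',len(q),q.min(0),q.max(0)) 
print('lever ball',P[68,128],P2[5,222])
E
```

```text
[[-0.   0.4  0.9]
 [-0.   0.9 -0.4]
 [-1.  -0.  -0. ]]Traceback (most recent call last):
  File "<stdin>", line 7, in <module>
    return _quantile_unchecked(
        a, q, axis, out, overwrite_input, method, keepdims, weights)
    return _ureduce(a,
                    func=_quantile_ureduce_func,
    ...<5 lines>...
                    overwrite_input=overwrite_input,
                    method=method)
    r = func(a, **kwargs)
    result = _quantile(arr,
                       quantiles=q,
    ...<2 lines>...
                       out=out,
                       weights=wgt)
    slices_having_nans = np.isnan(arr[-1, ...])
                                  ~~~^^^^^^^^^
IndexError: index -1 is out of bounds for axis 0 with size 0
```

```bash
python3 - <<'E'
from h import *
np.set_printoptions(precision=1,suppress=True)
C,p,d=load('scene','scene0');P=cloud(C,d);C2,p2,d2=load('side','side0');P2=cloud(C2,d2)
for uv in [(205,150),(190,130),(215,110),(205,70),(128,68),(195,210),(245,165),(391,165)]: print(uv,P[uv[1],uv[0]],p[uv[1],uv[0]])
for uv in [(250,120),(305,85),(292,40),(245,40),(312,168),(245,178),(399,183)]: print(uv,P2[uv[1],uv[0]])
E
```

```text
(205, 150) [432.5 252.5 174.4] [52 65 74]
(190, 130) [406.  253.9 259.7] [ 97 118 130]
(215, 110) [504.7 259.3 238. ] [51 61 68]
(205, 70) [519.1 275.4 335.5] [125 120 114]
(128, 68) [344.  298.2 446.9] [76 73 70]
(195, 210) [369.2 281.5  -0.6] [129 116 103]
(245, 165) [545.  232.6  21.3] [112 127 137]
(391, 165) [ 599.5 -153.   145.7] [172  74  67]
(250, 120) [415.8 249.9 151.7]
(305, 85) [552.9 262.4 224.4]
(292, 40) [523.5 271.2 329.5]
(245, 40) [420.9 311.2 327.2]
(312, 168) [562.5 227.   22.4]
(245, 178) [392.7 219.8  17.8]
(399, 183) [ 606.2 -157.2  148.9]
```

```bash
cat >> h.py <<'E'
def psi(s=None):
    R=rot((s or r.sense())['tcp_rot']); return np.degrees(np.arctan2(R[1,2],R[0,2]))
def plan(*tg):
    "targets (x,y,z[,psi]) world -> tool deltas"
    s=r.sense();R=rot(s['tcp_rot']);p0=psi(s)
    print('t',round(s['time'],2),'at',s['tool_pos'].round(1),'psi',round(p0,2),'F',s['ft_force'].round(1),'gap',round(s['finger_gap'],1))
    for t in tg: print(t,'->',(R.T@(np.array(t[:3])-s['tool_pos'])).round(1).tolist(),round(p0-t[3],2) if len(t)>3 else 0)
E
python3 -c "
from h import *
plan((165,340,231),(235,285,231),(307,215,231),(350,110,231,0),(375,0,231,0),(480,-20,200,0))"
```

```text
t 0.1 at [257.9 541.2 230.3] psi -25.49 F [-0.2 -0.5 -0.1] gap 85.6
(165, 340, 231) -> [-0.3, -221.6, 2.7] 0
(235, 285, 231) -> [-0.3, -241.1, 89.6] 0
(307, 215, 231) -> [-0.2, -273.3, 184.7] 0
(350, 110, 231, 0) -> [-0.1, -349.6, 268.7] -25.49
(375, 0, 231, 0) -> [0.0, -438.1, 338.6] -25.49
(480, -20, 200, 0) -> [31.0, -411.0, 442.0] -25.49
```

Request:
move_arm:
  deltas:
    - [[0,-60,1],0]
    - [[0,-120,2],0]
    - [[0,-180,3],0]
    - [[0,-222,3],0]
    - [[0,-241,60],0]
    - [[0,-255,115],0]
    - [[0,-273,175],0]
    - [[0,-300,210],-8]
    - [[0,-345,250],-16]
    - [[0,-390,300],-25.5]
    - [[10,-420,350],-25.5]
    - [[20,-415,400],-25.5]
  jaw: -1

```text
time: 1.6
tool_pos: [436.5, -5.2, 212.7]
tcp_rot: [-51.3, 89.9, -51.4]
ft_force: [0.6, 1.6, 2.1]
finger_gap: -0.0
```

```bash
python3 -c "
from h import *
plan((480,-20,200,0))"
```

```text
t 1.6 at [436.5  -5.2 212.7] psi -0.07 F [0.6 1.6 2.1] gap -0.0
(480, -20, 200, 0) -> [12.8, -14.7, 43.5] -0.07
```

Request:
move_arm:
  deltas:
    - [[12,-15,35],0]
    - [[12,-15,35],0]
    - [[12,-15,35],0]

```text
time: 1.98
tool_pos: [470.8, -20.1, 200.3]
tcp_rot: [-93.3, 89.9, -93.3]
ft_force: [0.6, 0.4, 0.2]
finger_gap: 0.1
```

```bash
python3 - <<'E'
from h import *
np.set_printoptions(precision=1,suppress=True)
C,p,d=snap('wrist','w1');P=cloud(C,d);print(d.min(),d.max())
m=cream(p)&(P[...,2]>15)&(P[...,2]<34)&(d>0)
k,l,st,ce=cv2.connectedComponentsWithStats(m.astype(np.uint8))
for i in range(1,k):
    if st[i,4]>200:
        q=P[l==i];print(ce[i],st[i,4],np.median(q,0),q.min(0),q.max(0))
        c=cv2.findContours((l==i).astype(np.uint8),cv2.RETR_EXTERNAL,cv2.CHAIN_APPROX_NONE)[0][0]
        a=cv2.approxPolyDP(c,3,True).reshape(-1,2);z=np.median(q[:,2]);print(np.c_[a,onplane(C,a,z)[:,:2]])
plan()
E
```

```text
0.0 1004.21857
[178.5 120.1] 1966 [ 411.5 -162.8   21.3] [ 383.7 -199.5   15.5] [ 459.  -137.1   24.3]
[[ 175.    84.   383.9 -163.6]
 [ 168.    94.   393.  -171.6]
 [ 160.    93.   391.9 -179.5]
 [ 154.   119.   416.5 -188.8]
 [ 161.   108.   406.  -180.3]
 [ 194.   121.   419.  -148.5]
 [ 190.   143.   440.6 -154.9]
 [ 185.   145.   442.5 -160.3]
 [ 151.   132.   429.2 -193.7]
 [ 148.   144.   441.1 -198.6]
 [ 190.   161.   458.8 -157. ]
 [ 205.   109.   407.7 -136.4]
 [ 197.   104.   402.9 -143.9]
 [ 195.    91.   390.7 -144.6]]
[413.  212.2] 7195 [510.4  71.   26.3] [460.5  15.5  21.7] [571.7 130.   28.9]
[[379.  163.  460.3  33.5]
 [367.  212.  511.8  23.5]
 [378.  223.  524.   35.5]
 [373.  241.  544.6  31.2]
 [360.  243.  546.9  17.4]
 [358.  248.  552.8  15.5]
 [435.  263.  571.4 100.9]
 [450.  220.  520.9 111.6]
 [462.  218.  518.7 124.2]
 [469.  201.  499.9 129.3]
 [460.  193.  491.3 118.7]
 [463.  182.  479.6 120.4]]
[158.6 219.9] 1160 [ 520.5 -195.4   21.5] [ 495.3 -242.6   18.3] [ 563.6 -171.9   23.5]
[[ 157.   195.   494.8 -196.9]
 [ 121.   221.   524.5 -242.6]
 [ 147. 
[... 490 characters left out ...]
  28.7]
[[320.  325.  652.3 -25.7]
 [317.  350.  689.2 -29.5]
 [328.  351.  690.8 -16.2]
 [327.  325.  652.3 -17.5]]
[ 32.2 384.5] 1065 [ 774.2 -436.3   20.2] [ 756.3 -490.9   17. ] [ 808.4 -385.7   22.3]
[[   0.   371.   757.5 -483.3]
 [   0.   381.   777.5 -491.7]
 [  13.   380.   772.2 -466.7]
 [  25.   399.   808.3 -460.2]
 [  55.   399.   801.1 -407.1]
 [  53.   389.   781.3 -403.6]
 [  60.   377.   757.  -384.5]]
[605.  379.4] 378 [764.5 370.2  19.1] [754.8 338.5  16.7] [779.1 411.7  23.2]
[[627.  382.  774.1 410.8]
 [615.  373.  754.3 383.6]
 [585.  375.  752.9 336. ]
 [594.  389.  781.2 359.2]
 [596.  385.  773.7 359.9]]
t 2.02 at [470.9 -19.9 200.8] psi -0.05 F [0.3 0.1 0. ] gap 0.2
```

View pics/w1.png

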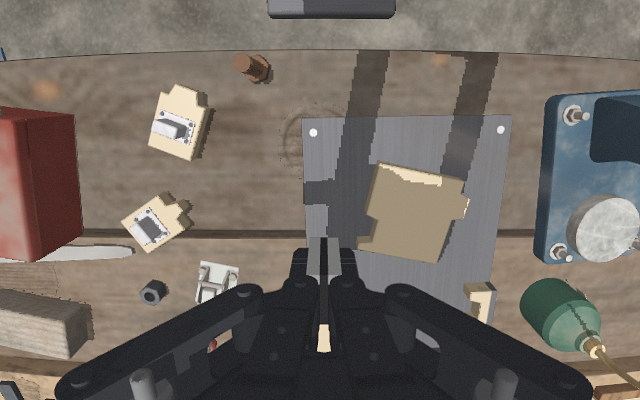

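Request:
move_arm:
  deltas:
    - [[-30,30,50],0]
    - [[-30,60,110],0]
    - [[-30,80,165],0]
    - [[-30,80,215],0]
    - [[-30,80,215],0]
    - [[-30,80,215],0]

```text
time: 2.78
tool_pos: [685.3, 60.7, 231.5]
tcp_rot: [-56.1, 89.9, -56.1]
ft_force: [-0.5, -0.1, -0.1]
finger_gap: 0.0
```

```bash
python3 - <<'E'
from h import *
np.set_printoptions(precision=1,suppress=True)
print(r.sense()['joint_pos'])
C,p,d=snap('wrist','w2');P=cloud(C,d)
m=cream(p)&(P[...,2]>15)&(P[...,2]<34)&(d>0)
k,l,st,ce=cv2.connectedComponentsWithStats(m.astype(np.uint8))
for i in range(1,k):
    if st[i,4]>200:
        q=P[l==i]
        if q[:,0].max()>750: continue
        print(ce[i],st[i,4],np.median(q,0))
        c=cv2.findContours((l==i).astype(np.uint8),cv2.RETR_EXTERNAL,cv2.CHAIN_APPROX_NONE)[0][0]
        a=cv2.approxPolyDP(c,2.5,True).reshape(-1,2);z=np.median(q[:,2]);print(np.c_[a,onplane(C,a,z)[:,:2]])
plan()
E
```

```text
[  0.8  21.1  69.4  -0.1  89.5 -89.2]
[72.5 23.8] 1144 [ 533.2 -196.5   21.2]
[[  96.     0.   512.2 -172.2]
 [  65.     0.   509.8 -206.9]
 [  84.    26.   536.4 -189.1]
 [  70.    42.   551.2 -207.6]
 [  59.    31.   539.6 -218.6]
 [  51.    29.   537.  -227.6]
 [  41.    15.   522.3 -237.2]
 [  38.    17.   523.9 -241.1]
 [  62.    55.   563.7 -219.3]
 [  98.    23.   534.4 -173. ]
 [  91.    12.   523.4 -179.3]]
[334.3  24.3] 3910 [542.9  71.2  26.1]
[[280.   30.  547.7  16.3]
 [280.   38.  555.1  16. ]
 [333.   47.  563.7  68.6]
 [365.   57.  573.  100.8]
 [378.    0.  520.2 111.9]
 [297.    0.  520.5  33.5]
 [299.    6.  525.9  35.3]
 [294.   28.  545.9  30.1]]
[418.2 142. ] 1678 [662.4 161.7  26.1]
[[408.   95.  609.6 146.5]
 [407.  106.  620.7 146.1]
 [420.  109.  623.6 160.1]
 [419.  133.  648.5 160.9]
 [406.  138.  653.9 147.3]
 [405.  183.  703.6 149.7]
 [425.  183.  703.5 172.2]
 [431.   96.  610.3 170.6]]
[252.2 144.6] 2225 [662.8 -17.8  26.3]
[[236.   99.  613.7 -31.6]
 [243.  185.  706.1 -30.4]
 [269.  187.  708.4  -1.4]
 [265.  131.  646.7  -2.8]
 [253.  128.  643.5 -15.5]
 [251.  121.  636.2 -17.2]
 [253.  114.  629.  -14.6]
 [264.  110.  625.   -2.9]
 [263.   99.  613.9  -3.4]]
t 2.83 at [685.2  60.5 232.4] psi -0.01 F [-0.2 -1.2 -0.7] gap -0.1
```

View pics/w2.png

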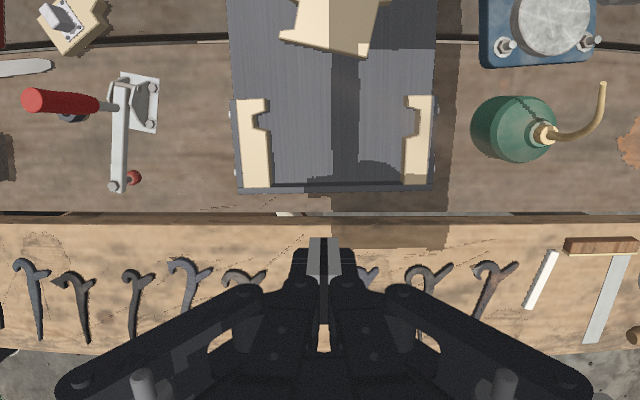

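```bash
cat >> h.py <<'E'
H=[564.6,68.4,1.3]
def w(x,y):
    t=np.radians(H[2]);return H[0]+x*np.cos(t)-y*np.sin(t),H[1]+x*np.sin(t)+y*np.cos(t)
def hh(X):
    t=np.radians(H[2]);dx,dy=X[0]-H[0],X[1]-H[1];return np.round((dx*np.cos(t)+dy*np.sin(t),-dx*np.sin(t)+dy*np.cos(t)),1)
E
python3 -c "
from h import *
plan((*w(-134,3),60,1.3),(*w(-134,3),9,1.3),(*w(-74,3),9,1.3))"
```

```text
t 2.83 at [685.2  60.5 232.4] psi -0.01 F [-0.2 -1.2 -0.7] gap -0.1
(np.float64(430.56642835004016), np.float64(68.3591251292154), 60, 1.3) -> [171.7, 8.1, -255.1] -1.31
(np.float64(430.56642835004016), np.float64(68.3591251292154), 9, 1.3) -> [222.7, 8.2, -255.2] -1.31
(np.float64(490.550984909402), np.float64(69.72036514358228), 9, 1.3) -> [222.9, 9.6, -195.2] -1.31
```

Request:
move_arm:
  deltas:
    - [[0,4,-60],-1.3]
    - [[0,8,-120],-1.3]
    - [[0,8,-180],-1.3]
    - [[40,8,-240],-1.3]
    - [[90,8,-256],-1.3]
    - [[150,8,-256],-1.3]
    - [[190,8,-256],-1.3]
    - [[215,8,-256],-1.3]
    - [[222,8,-256],-1.3]
    - [[222,8,-256],-1.3]
  jaw: 0.06

```text
time: 4.08
tool_pos: [430.0, 68.2, 10.9]
tcp_rot: [-21.7, 89.7, -20.4]
ft_force: [-0.2, 0.0, 0.8]
finger_gap: 45.6
```

```bash
python3 -c "
from h import *
plan((*w(-74,3),9,1.3))"
```

```text
t 4.08 at [430.   68.2  10.9] psi 1.3 F [-0.2  0.   0.8] gap 45.6
(np.float64(490.550984909402), np.float64(69.72036514358228), 9, 1.3) -> [2.2, 0.1, 60.5] -0.0
```

Request:
move_arm:
  deltas:
    - [[1,0,10],0]
    - [[1,0,20],0]
    - [[1,0,28],0]
    - [[1,0,36],0]
    - [[1,0,44],0]
    - [[1,0,52],0]
    - [[1,0,60],0]
    - [[1,0,60],0]

```text
time: 5.08
tool_pos: [490.9, 69.6, 10.4]
tcp_rot: [-17.0, 89.7, -15.8]
ft_force: [0.8, -0.4, -0.4]
finger_gap: 45.2
```

```bash
cat >> h.py <<'E'
def polys(n,tag,z0=15,z1=34,xmax=750,eps=3):
    C,p,d=snap(n,tag);P=cloud(C,d)
    m=cream(p)&(P[...,2]>z0)&(P[...,2]<z1)&(d>0)&(P[...,0]<xmax)&(P[...,0]>350)&(P[...,1]>-260)&(P[...,1]<200)
    k,l,st,ce=cv2.connectedComponentsWithStats(m.astype(np.uint8))
    for i in range(1,k):
        if st[i,4]>100:
            q=P[l==i];z=np.median(q[:,2]);c=cv2.findContours((l==i).astype(np.uint8),cv2.RETR_EXTERNAL,cv2.CHAIN_APPROX_NONE)[0][0]
            a=cv2.approxPolyDP(c,eps,True).reshape(-1,2);X=onplane(C,a,27 if z>24 else 22)
            print(ce[i].round(),st[i,4],np.median(q,0).round(1));print(np.c_[a,X[:,:2],[hh(x) for x in X]].round(1))
    return C,p,d
E
python3 -c "
from h import *
np.set_printoptions(suppress=True)
polys('scene','s2',eps=2);plan()"
```

```text
[345. 166.] 289 [657.1 -17.2  24.9]
[[ 354.   154.   706.   -24.1  139.3  -95.7]
 [ 346.   152.   703.6   -1.   137.4  -72.5]
 [ 338.   167.   641.9   -3.3   75.7  -73.4]
 [ 341.   172.   628.6  -17.8   62.1  -87.6]
 [ 335.   173.   618.5   -4.6   52.2  -74.2]
 [ 334.   178.   601.    -9.4   34.7  -78.6]
 [ 343.   179.   608.   -32.4   41.1 -101.7]
 [ 355.   157.   696.5  -31.   129.6 -102.3]]
[309. 175.] 114 [586.3  56.6  24.5]
[[302.  170.  590.4  80.2  26.1  11.2]
 [304.  178.  567.1  62.7   2.4  -5.7]
 [308.  181.  562.2  48.5  -2.9 -19.8]
 [318.  176.  589.3  32.1  23.9 -36.9]]
[394. 227.] 274 [ 520.  -201.6   21.3]
[[ 409.   233.   520.9 -243.6  -50.7 -310.9]
 [ 404.   218.   558.7 -218.5  -12.4 -286.7]
 [ 400.   218.   554.5 -209.5  -16.4 -277.6]
 [ 403.   230.   523.1 -227.6  -48.2 -295. ]
 [ 400.   233.   511.6 -223.7  -59.6 -290.8]
 [ 392.   232.   506.2 -205.1  -64.6 -272.1]
 [ 389.   220.   537.  -186.6  -33.4 -254.3]
 [ 393.   219.   544.1 -194.6  -26.4 -262.5]
 [ 383.   220.   530.7 -173.1  -39.4 -240.7]
 [ 384.   224.   520.3 -179.4  -49.9 -246.8]
 [ 380.   226.   510.5 -172.5  -59.6 -239.6]
 [ 380.   230.   499.3 -176.6  -70.8 -243.5]
 [ 385.   231.   501.7 -188.7  -68.7 -255.6]
 [ 387.   236.   490.  -197.9  -80.6 -264.6]]
[363. 257.] 320 [ 406.9 -165.3   21.2]
[[ 366.   241.   455.2 -157.2 -114.5 -223. ]
 [ 350.   254.   405.6 -136.3 -163.6 -201. ]
 [ 350.   262.   385.8 -144.5 -183.6 -208.8]
 [ 357.   268.   378.  -165.  -191.8 -229.1]
 [ 368.   265.   396.  -185.  -174.3 -249.5]
 [ 380.   253.   437.9 -199.  -132.7 -264.5]]
t 5.12 at [490.5  69.6  10.3] psi 1.3 F [-0.8 -0.8  1.3] gap 45.6
```

```bash
python3 -c "
from h import *
np.set_printoptions(suppress=True)
polys('side','d2',eps=2.5)
polys('wrist','w3',eps=2.5)
a=cv2.imread('pics/w3.png')[:,:];b=cv2.imread('pics/d2.png')[130:330,200:520]
cv2.imwrite('pics/c3.png',np.vstack([cv2.resize(b,(640,400)),a])[:, :][::1][100:700])"
```

```text
[343. 188.] 809 [589.  86.  27.]
[[376.  172.  704.5 153.7 141.8  82.1]
 [366.  169.  687.6 177.2 125.4 105.9]
 [337.  173.  609.6 171.9  47.4 102.5]
 [340.  181.  601.4 126.1  38.1  56.8]
 [328.  185.  567.4 112.3   3.8  43.8]
 [339.  195.  574.9  56.9  10.1 -11.8]
 [314.  200.  514.9  47.8 -50.2 -19.5]
 [311.  209.  497.2   9.9 -68.7 -56.9]
 [334.  206.  547.7  10.2 -18.3 -57.8]
 [337.  201.  561.3  30.5  -4.2 -37.8]
 [352.  203.  589.2  13.3  23.4 -55.6]
 [352.  197.  599.3  40.2  34.  -29. ]
 [339.  182.  597.3 121.4  33.9  52.3]
 [349.  177.  629.8 142.2  66.8  72.3]
 [376.  177.  692.7 125.9 129.4  54.6]]
[381. 207.] 190 [644.1 -20.9  28. ]
[[ 393.   201.   678.7   -1.   112.5  -72. ]
 [ 366.   207.   611.4  -11.6   44.9  -81.1]
 [ 370.   212.   611.1  -34.4   44.1 -103.9]
 [ 392.   209.   661.   -34.3   94.  -104.9]]
[295. 266.] 499 [ 411.9 -173.8   22.3]
[[ 276.   261.   387.7 -150.  -181.8 -214.4]
 [ 275.   268.   381.5 -170.2 -188.5 -234.4]
 [ 281.   273.   388.  -187.  -182.3 -251.4]
 [ 313.   275.   438.1 -206.8 -132.7 -272.2]
 [ 315.   257.   456.7 -156.  -113.  -221.9]

[... 597 characters left out ...]
519.7 -226.9  -51.6 -294.2]
 [ 351.   268.   506.3 -204.9  -64.5 -271.9]
 [ 358.   257.   530.  -176.5  -40.1 -244.1]]
[323. 321.] 5952 [517.   69.2  26.4]
[[263.  328.  520.8  41.  -44.4 -26.4]
 [266.  346.  531.4  42.  -33.8 -25.6]
 [294.  345.  530.3  55.5 -34.6 -12.2]
 [320.  351.  533.6  67.9 -31.    0.2]
 [353.  345.  529.6  83.6 -34.6  16. ]
 [380.  345.  529.4  96.5 -34.5  28.9]
 [384.  330.  520.6  97.7 -43.4  30.3]
 [372.  294.  500.9  90.6 -63.2  23.6]
 [274.  294.  502.   46.7 -63.1 -20.3]]
[439. 357.] 162 [537.3 126.7  26.4]
[[434.  349.  531.7 123.1 -31.6  55.4]
 [435.  364.  541.2 125.  -22.1  57.1]
 [448.  360.  538.7 131.1 -24.5  63.3]
 [443.  351.  533.  127.7 -30.2  60. ]]
```

View pics/c3.png

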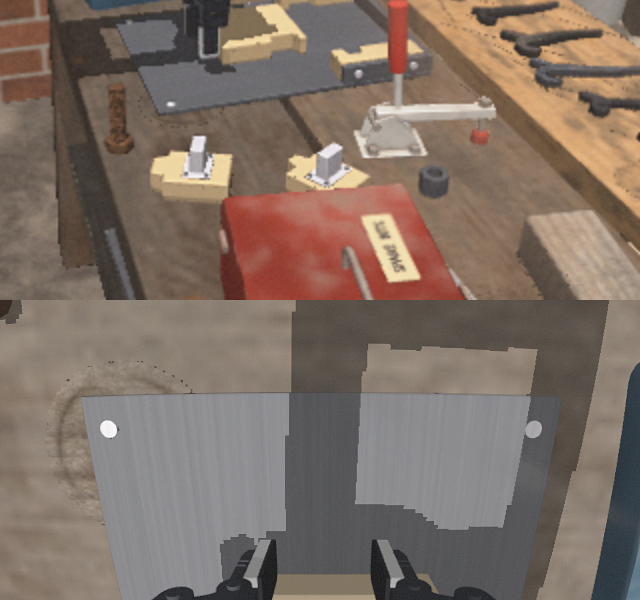

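Request:
move_arm:
  deltas:
    - [[0,0,10],0]
    - [[0,0,20],0]
    - [[0,0,30],0]
    - [[0,0,40],0]
    - [[0,0,50],0]
    - [[0,0,60],0]
    - [[0,0,70],0]
    - [[0,0,80],0]
    - [[0,0,90],0]
    - [[0,0,100],0]
    - [[0,0,103],0]
    - [[0,0,103],0]

```text
time: 6.72
tool_pos: [593.5, 72.0, 10.9]
tcp_rot: [-17.6, 89.7, -16.3]
ft_force: [-1.0, 0.2, 0.3]
finger_gap: 45.4
```

```bash
python3 -c "
from h import *
C,p,d=load('wrist','w3')
for uv in [(82,97),(560,96)]: print(hh(onplane(C,[uv],5)[0]))
s=r.sense();print(hh(s['tool_pos']));plan((*w(35,3),9,1.3))
polys('side','d3',eps=2.5)"
```

```text
[-149.2 -107.7]
[-149.6  108.5]
[29.   2.9]
t 6.72 at [593.5  72.   10.9] psi 1.3 F [-1.   0.2  0.3] gap 45.4
(np.float64(599.5229293255761), np.float64(72.19328450301545), 9, 1.3) -> [1.9, 0.1, 6.0] -0.0
[374. 187.] 553 [677.3  54.4  27.3]
[[363.  170.  678.  173.2 115.7 102.2]
 [362.  178.  657.8 129.   94.6  58.4]
 [367.  177.  671.6 131.4 108.4  60.5]
 [381.  189.  677.5  61.3 112.8  -9.7]
 [357.  195.  613.4  46.6  48.3 -22.9]
 [356.  202.  599.2  15.5  33.4 -53.7]
 [378.  199.  650.8  16.4  85.  -54. ]
 [386.  194.  678.   34.6 112.6 -36.4]
 [393.  196.  689.   21.3 123.3 -49.9]
 [393.  191.  699.8  44.6 134.7 -26.8]
 [373.  169.  704.6 172.8 142.3 101.2]]
[381. 207.] 192 [643.6 -21.   27.8]
[[ 393.   201.   678.7   -1.   112.5  -72. ]
 [ 380.   203.   647.5   -2.3   81.2  -72.6]
 [ 377.   207.   633.9  -17.7   67.3  -87.7]
 [ 366.   206.   613.1   -7.4   46.7  -76.9]
 [ 370.   212.   611.1  -34.4   44.1 -103.9]
 [ 392.   209.   661.   -34.3   94.  -104.9]]
[295. 266.] 508 [ 411.8 -173.9   22.4]
[[ 276.   261.   387.7 -150.  -181.8 -214.4]
 [ 275.   270.   380.2 -175.9 -189.9 -
[... 247 characters left out ...]
  427.5 -188.9 -142.9 -254.1]
 [ 290.   268.   406.1 -176.9 -164.1 -241.7]
 [ 294.   256.   421.7 -143.1 -147.6 -208.2]
 [ 285.   255.   407.1 -135.8 -162.1 -200.6]]
[360. 267.] 326 [ 516.2 -210.4   22.4]
[[ 344.   260.   502.9 -178.7  -67.3 -245.6]
 [ 348.   263.   506.5 -189.3  -63.9 -256.4]
 [ 343.   269.   492.1 -204.   -78.6 -270.6]
 [ 349.   273.   498.  -217.7  -73.1 -284.5]
 [ 384.   271.   557.4 -228.7  -14.  -296.9]
 [ 383.   267.   560.5 -217.3  -10.6 -285.5]
 [ 372.   262.   548.  -197.9  -22.6 -265.9]
 [ 376.   264.   552.4 -205.5  -18.4 -273.6]
 [ 363.   274.   519.7 -226.9  -51.6 -294.2]
 [ 351.   268.   506.3 -204.9  -64.5 -271.9]
 [ 358.   257.   530.  -176.5  -40.1 -244.1]]
```

Request:
move_arm:
  deltas:
    - [[0,0,3],0]
    - [[0,0,5],0]
    - [[0,0,6.5],0]
    - [[0,0,8],0]
    - [[0,0,8],0]
    - [[0,0,8],0]

```text
time: 7.52
tool_pos: [599.7, 72.2, 10.6]
tcp_rot: [-48.6, 89.9, -47.3]
ft_force: [-9.3, -0.8, 6.9]
finger_gap: 45.4
```

```bash
python3 -c "
from h import *
s=r.sense();print(hh(s['tool_pos']));plan()"
```

```text
[35.1  3. ]
t 7.53 at [599.7  72.2  10.6] psi 1.3 F [-9.3 -0.8  6.9] gap 45.4
```

```bash
python3 -c "
from h import *
plan((*w(25,3),10,1.3),(*w(25,3),150,-88.7),(*w(82,-57),150,-88.7))"
```

```text
t 7.53 at [599.7  72.2  10.6] psi 1.3 F [-9.3 -0.8  6.9] gap 45.4
(np.float64(589.5255032323491), np.float64(71.96641116728763), 10, 1.3) -> [0.6, 0.0, -10.1] 0.0
(np.float64(589.5255032323491), np.float64(71.96641116728763), 150, -88.7) -> [-139.4, -0.2, -9.9] 90.0
(np.float64(647.8720719781098), np.float64(13.275032621574269), 150, -88.7) -> [-139.2, -60.2, 47.1] 90.0
```

Request:
move_arm:
  deltas:
    - [[0,0,-10],0]
    - [[-30,0,-10],5]
    - [[-80,0,-10],15]
    - [[-120,0,-10],25]
    - [[-139,-15,10],35]
    - [[-139,-30,30],45]
    - [[-139,-60,47],55]
    - [[-139,-60,47],65]
    - [[-139,-60,47],75]
    - [[-139,-60,47],85]
    - [[-139,-60,47],90]
    - [[-139,-60,47],90]
  jaw: -1

```text
time: 9.02
tool_pos: [647.8, 13.5, 149.9]
tcp_rot: [49.9, 89.8, -38.8]
ft_force: [0.3, -0.2, -0.0]
finger_gap: 0.1
```

```bash
python3 -c "
from h import *
np.set_printoptions(suppress=True)
plan();polys('wrist','w4',eps=2.5);plan()"
```

```text
t 9.03 at [647.8  13.5 149.9] psi -88.66 F [ 0.3 -0.2 -0. ] gap 0.1
[284.   5.] 169 [616.  151.9  26.1]
[[277.   11.  610.9 147.4  48.1  78. ]
 [289.   10.  619.9 148.3  57.1  78.6]
 [293.    0.  622.8 155.2  60.2  85.5]
 [276.    0.  610.2 155.   47.6  85.5]]
[369.   5.] 849 [679.7 153.2  26.2]
[[332.    0.  651.6 155.8  88.9  85.4]
 [337.   11.  655.5 148.4  92.7  77.9]
 [403.   13.  704.8 148.7 142.   77.1]
 [404.    0.  704.9 157.7 142.3  86.1]]
[336.  97.] 13540 [654.5  86.7  26.3]
[[277.   46.  610.8 122.8  47.4  53.4]
 [281.  159.  613.   35.8  47.7 -33.7]
 [345.  159.  665.9  37.  100.6 -33.7]
 [351.  143.  670.2  50.3 105.2 -20.5]
 [383.  143.  696.4  51.  131.4 -20.4]
 [388.  159.  701.6  37.8 136.2 -33.7]
 [394.  160.  706.6  37.1 141.3 -34.5]
 [401.   46.  705.1 125.4 141.7  53.8]
 [333.   46.  653.3 123.7  89.9  53.3]
 [325.   28.  646.9 136.3  83.8  66. ]
 [299.   29.  627.4 135.2  64.3  65.3]
 [294.   46.  623.7 123.   60.3  53.3]]
[340. 219.] 3169 [665.2 -17.1  26.3]
[[ 282.   203.   613.4   -2.5   47.1  -72. ]
 [ 283.   234.   613.8  -31.5   47.  -101. ]
 [ 390.   234.   708.9  -29.4  142.  -101.1]
 [ 392.   203.   708.1   -0.4  141.9  -72. ]
 [ 322.   203.   647.8   -1.7   81.5  -72. ]
 [ 318.   216.   644.5  -13.7   78.1  -83.9]
 [ 307.   219.   635.   -16.7   68.4  -86.7]
 [ 297.   212.   626.3  -10.5   59.9  -80.2]
 [ 296.   203.   625.4   -2.3   59.2  -72. ]]
[ 96. 334.] 819 [ 406.7 -154.9   21. ]
[[  74.   338.   385.3 -162.4 -184.5 -226.6]
 [  91.   353.   400.4 -181.3 -169.8 -245.9]
 [ 102.   328.   421.1 -146.5 -148.3 -211.6]
 [ 122.   335.   441.7 -154.  -127.9 -219.5]
 [ 122.   343.   439.6 -164.6 -130.3 -230.1]
 [ 135.   336.   455.9 -154.3 -113.7 -220.2]
 [  89.   319.   408.9 -136.  -160.3 -200.8]
 [  87.   324.   405.1 -142.6 -164.2 -207.3]
 [  77.   323.   393.9 -142.2 -175.4 -206.6]]
t 9.07 at [647.8  13.5 149.9] psi -88.58 F [0.5 0.8 0.2] gap -0.1
```

View pics/w4.png

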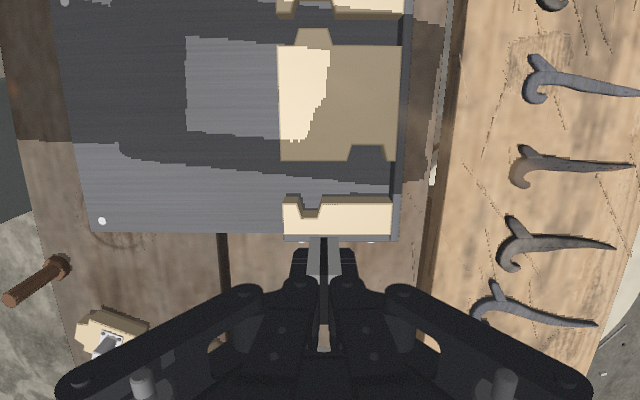

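Request:
move_arm:
  deltas:
    - [[50,0,-3],0]
    - [[100,0,-3],0]
    - [[125,0,-3],0]
    - [[139,0,-3],0]
    - [[139,0,-3],0]
    - [[139,0,-8],0]
    - [[139,0,-14],0]
    - [[139,0,-20],0]
    - [[139,0,-26],0]
    - [[139,0,-30],0]
    - [[139,0,-32],0]
    - [[139,0,-32],0]

```text
time: 10.58
tool_pos: [647.0, 45.6, 10.6]
tcp_rot: [49.0, 89.9, -39.6]
ft_force: [-0.7, 0.5, -1.1]
finger_gap: -0.1
```

```bash
python3 -c "
from h import *
s=r.sense();print(hh(s['tool_pos']));plan((*w(82,-24),10,-88.7))"
```

```text
[ 81.9 -24.6]
t 10.57 at [647.   45.6  10.6] psi -88.57 F [-0.7  0.5 -1.1] gap -0.1
(np.float64(647.123389970208), np.float64(46.26653872922331), 10, -88.7) -> [0.6, 0.1, -0.6] 0.13
```

Request:
move_arm:
  deltas:
    - [[0,0,-1],0]
    - [[0,0,-2],0]
    - [[0,0,-3],0]
    - [[0,0,-3.5],0]
    - [[0,0,-3.5],0]
    - [[0,0,-3.5],0]

```text
time: 11.32
tool_pos: [647.8, 47.3, 10.7]
tcp_rot: [42.2, 89.7, -46.4]
ft_force: [3.2, -8.8, -0.3]
finger_gap: -0.1
```

```bash
python3 -c "
from h import *
s=r.sense();print(hh(s['tool_pos']));plan()"
```

```text
[ 82.7 -22.9]
t 11.32 at [647.8  47.3  10.7] psi -88.62 F [ 3.2 -8.8 -0.3] gap -0.1
```

Request:
move_arm:
  deltas:
    - [[0,0,6],0]
    - [[-40,0,12],0]
    - [[-90,0,32],0]
    - [[-139,0,34],0]
    - [[-139,0,34],0]
    - [[-139,0,34],0]

```text
time: 12.08
tool_pos: [647.8, 14.0, 149.4]
tcp_rot: [41.8, 89.8, -46.8]
ft_force: [-0.9, 0.2, -0.1]
finger_gap: 0.1
```

```bash
python3 -c "
from h import *
np.set_printoptions(suppress=True)
plan();C,p,d=polys('wrist','w5',eps=2);plan()
cv2.imwrite('pics/c5.png',cv2.resize(p[:250,240:430,::-1],None,fx=3,fy=2.4,interpolation=cv2.INTER_NEAREST))"
```

```text
t 12.07 at [647.8  14.  149.4] psi -88.61 F [-0.9  0.2 -0.1] gap 0.1
[283.   5.] 176 [615.4 152.2  26.1]
[[276.    0.  610.3 155.2  47.7  85.8]
 [277.   11.  611.1 147.7  48.2  78.2]
 [289.   11.  620.  147.8  57.1  78.1]
 [292.    0.  622.1 155.4  59.5  85.7]]
[336.  69.] 14353 [653.9 108.2  26.2]
[[276.   13.  610.3 146.3  47.5  76.8]
 [278.  133.  611.   57.5  46.1 -12. ]
 [345.  133.  665.1  58.7 100.2 -11.9]
 [351.  116.  669.3  72.3 104.7   1.5]
 [378.  116.  690.8  72.9 126.3   1.6]
 [384.  118.  695.8  71.5 131.2   0.1]
 [387.  133.  699.1  59.7 134.2 -11.8]
 [394.  134.  704.8  59.  140.  -12.5]
 [402.   16.  704.1 146.9 141.2  75.3]
 [332.   15.  651.9 145.8  89.   75.4]
 [328.    0.  648.6 156.   86.   85.7]
 [297.    0.  625.8 155.5  63.2  85.7]
 [293.   14.  622.9 145.8  60.1  76.1]]
[369.   6.] 859 [679.6 153.5  26.1]
[[332.    0.  651.5 156.1  88.9  85.7]
 [337.   11.  655.5 148.6  92.7  78.2]
 [402.   12.  703.9 149.7 141.1  78.1]
 [404.    0.  704.7 158.  142.1  86.4]]
[339. 220.] 3105 [664.9 -16.9  26.3]
[[ 282.   204.   613.6   -2.9   47.3  -72.4]
 [ 283.   235.   
[... 247 characters left out ...]
85.2]
 [ 296.   204.   625.6   -2.6   59.4  -72.3]]
[ 95. 334.] 818 [ 406.7 -154.7   21. ]
[[  74.   338.   386.  -161.8 -183.8 -226.1]
 [  84.   345.   395.5 -170.3 -174.4 -234.8]
 [  83.   350.   392.6 -177.4 -177.5 -241.8]
 [  89.   353.   398.8 -180.9 -171.5 -245.5]
 [  96.   347.   409.1 -171.8 -160.9 -236.6]
 [ 101.   329.   420.3 -147.2 -149.1 -212.3]
 [ 122.   336.   442.1 -154.7 -127.6 -220.2]
 [ 122.   343.   440.2 -164.  -129.6 -229.5]
 [ 134.   337.   455.2 -155.  -114.5 -220.9]
 [  91.   320.   411.6 -136.5 -157.6 -201.4]
 [  82.   325.   399.8 -143.7 -169.6 -208.3]
 [  77.   323.   394.6 -141.6 -174.7 -206.1]]
t 12.12 at [647.1  14.1 148.2] psi -88.6 F [-0.2 -0.3 -0.7] gap -0.1
```

View pics/c5.png

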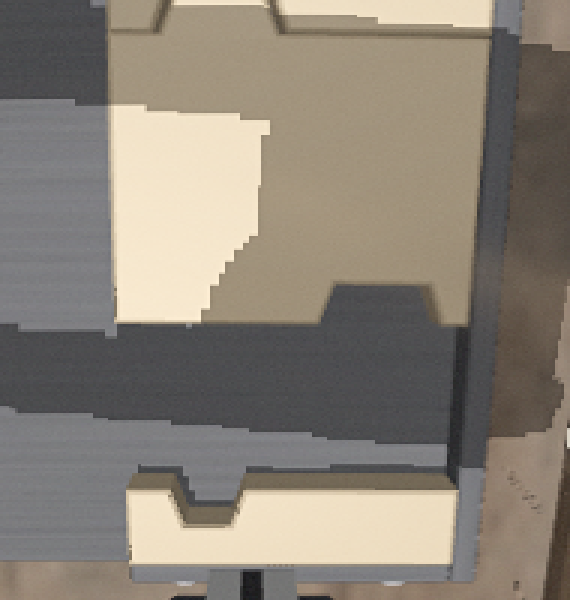

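```bash
python3 -c "
from h import *
plan((*w(10,12),120,-88.7),(*w(10,12),10,-88.7),(*w(30,12),10,-88.7))"
```

```text
t 12.12 at [647.1  14.1 148.2] psi -88.6 F [-0.2 -0.3 -0.7] gap -0.1
(np.float64(574.3251780903536), np.float64(80.6237846476002), 120, -88.7) -> [28.0, -71.2, -68.4] 0.1
(np.float64(574.3251780903536), np.float64(80.6237846476002), 10, -88.7) -> [138.0, -71.3, -68.7] 0.1
(np.float64(594.3200302768075), np.float64(81.07753131905582), 10, -88.7) -> [138.0, -51.3, -68.7] 0.1
```

Request:
move_arm:
  deltas:
    - [[0,-40,-35],0]
    - [[30,-71,-68],0]
    - [[80,-71,-68],0]
    - [[125,-71,-68],0]
    - [[138,-71,-68],0]
    - [[138,-62,-68],0]
    - [[138,-54,-68],0]
    - [[138,-50,-68],0]
    - [[138,-48,-68],0]
    - [[138,-46,-68],0]
    - [[138,-44,-68],0]
    - [[138,-44,-68],0]

```text
time: 13.62
tool_pos: [597.2, 80.5, 9.8]
tcp_rot: [-70.2, 89.4, -158.8]
ft_force: [-23.5, -1.2, 18.7]
finger_gap: 0.0
```

```bash
python3 -c "
from h import *
s=r.sense();print(hh(s['tool_pos']));plan()"
```

```text
[32.9 11.3]
t 13.62 at [597.2  80.5   9.8] psi -88.59 F [-23.5  -1.2  18.7] gap 0.0
```

```bash
python3 -c "
from h import *
plan((*w(20,11),10,-88.7),(*w(20,11),60,-88.7),(*w(86,-45),60,-88.7),(*w(86,-45),10,-88.7),(*w(86,-25),10,-88.7),(*w(86,-21.5),10,-88.7))"
```

```text
t 13.62 at [597.2  80.5   9.8] psi -88.59 F [-23.5  -1.2  18.7] gap 0.0
(np.float64(584.3452915171533), np.float64(79.85091537400533), 10, -88.7) -> [-0.1, -12.9, 0.3] 0.11
(np.float64(584.3452915171533), np.float64(79.85091537400533), 60, -88.7) -> [-50.1, -13.3, 0.5] 0.11
(np.float64(651.5987944125272), np.float64(25.362693267737782), 60, -88.7) -> [-50.5, 52.6, 56.6] 0.11
(np.float64(651.5987944125272), np.float64(25.362693267737782), 10, -88.7) -> [-0.5, 53.0, 56.4] 0.11
(np.float64(651.1450477410716), np.float64(45.35754545419175), 10, -88.7) -> [-0.6, 53.1, 36.4] 0.11
(np.float64(651.0656420735669), np.float64(48.85664458682119), 10, -88.7) -> [-0.6, 53.1, 32.9] 0.11
```

Request:
move_arm:
  deltas:
    - [[0,-13,0],0]
    - [[-50,-13,0],0]
    - [[-52,30,30],0]
    - [[-50,53,56],0]
    - [[-45,53,56],0]
    - [[-10,53,56],0]
    - [[0,53,56],0]
    - [[0,53,46],0]
    - [[0,53,38],0]
    - [[0,53,35],0]
    - [[0,53,33],0]
    - [[0,53,33],0]

```text
time: 15.12
tool_pos: [652.1, 47.6, 11.0]
tcp_rot: [-53.4, 89.5, -142.0]
ft_force: [-1.3, -5.4, 3.6]
finger_gap: 0.0
```

```bash
python3 -c "
from h import *
s=r.sense();print(hh(s['tool_pos']));plan()"
```

```text
[ 87.  -22.8]
t 15.12 at [652.1  47.6  11. ] psi -88.59 F [-1.3 -5.4  3.6] gap 0.0
```

Request:
move_arm:
  deltas:
    - [[0,0,-1.5],0]
    - [[0,0,-3],0]
    - [[0,0,-3],0]
    - [[0,0,8],0]
    - [[-40,-2,20],0]
    - [[-90,-5,34],0]
    - [[-139,-5,34],0]
    - [[-139,-5,34],0]
    - [[-139,-5,34],0]

```text
time: 16.25
tool_pos: [649.0, 14.3, 150.5]
tcp_rot: [-51.4, 89.5, -140.0]
ft_force: [-0.8, 0.1, -0.4]
finger_gap: 0.1
```

```bash
python3 -c "
from h import *
np.set_printoptions(suppress=True)
C,p,d=polys('wrist','w6',eps=2)
plan((425,-168,200,-111.5),(425,-168,130,-111.5))"
```

```text
[284.   5.] 175 [616.  152.4  26.2]
[[277.    0.  611.  155.5  48.3  86.1]
 [277.   11.  610.9 147.9  48.1  78.5]
 [290.   10.  620.6 148.8  57.8  79.1]
 [292.    0.  622.1 155.7  59.4  86. ]]
[336.  68.] 14322 [654.5 108.8  26.2]
[[276.   14.  610.2 145.9  47.3  76.4]
 [279.  133.  611.7  57.4  46.8 -12.1]
 [346.  132.  665.9  59.5 101.1 -11.2]
 [352.  116.  670.2  72.3 105.6   1.5]
 [384.  116.  695.8  73.1 131.3   1.7]
 [389.  133.  700.9  59.7 136.  -11.8]
 [395.  133.  705.7  59.9 140.9 -11.7]
 [402.   15.  704.1 147.7 141.3  76.2]
 [332.   14.  651.9 146.7  89.   76.3]
 [328.    0.  648.6 156.2  86.   85.9]
 [298.    0.  626.5 155.8  63.9  85.9]
 [293.   14.  622.9 146.   60.   76.3]]
[369.   6.] 878 [679.9 153.6  26.2]
[[332.    0.  651.6 156.3  89.   85.9]
 [336.   11.  654.8 148.8  92.   78.4]
 [402.   12.  704.  149.8 141.2  78.2]
 [404.    0.  704.8 158.2 142.2  86.6]]
[339. 219.] 3143 [664.8 -17.   26.3]
[[ 282.   203.   613.5   -2.4   47.2  -71.9]
 [ 283.   234.   614.   -31.5   47.1 -101. ]
 [ 390.   234.   709.2  -29.   142.3 -100.7]
 [ 392.   204.   708.5   -0.8  142.
[... 296 characters left out ...]
2 -170.9 -174.8 -235.4]
 [  85.   348.   392.2 -178.1 -177.9 -242.5]
 [  93.   350.   401.3 -180.  -168.9 -244.6]
 [  99.   343.   410.8 -169.5 -159.2 -234.3]
 [ 102.   327.   419.2 -147.6 -150.3 -212.7]
 [ 122.   333.   440.4 -153.7 -129.2 -219.2]
 [ 125.   336.   443.  -157.4 -126.7 -223. ]
 [ 123.   343.   438.9 -167.1 -131.  -232.6]
 [ 138.   335.   457.9 -155.  -111.7 -220.9]
 [  91.   317.   409.5 -135.7 -159.7 -200.5]
 [  89.   322.   405.6 -142.3 -163.7 -207. ]
 [  79.   321.   394.2 -142.  -175.1 -206.5]]
t 16.3 at [648.2  14.4 149.2] psi -88.59 F [-0.4  0.6 -0.5] gap 0.1
(425, -168, 200, -111.5) -> [-48.0, -228.0, 177.1] 22.91
(425, -168, 130, -111.5) -> [22.0, -227.4, 176.7] 22.91
```

```bash
sed -i 's/^H=.*/H=[564.9,69.2,1.3]/' h.py
```

Request:
move_arm:
  deltas:
    - [[-25,-45,30],5]
    - [[-48,-90,65],15]
    - [[-48,-135,100],23]
    - [[-48,-180,140],23]
    - [[-20,-225,175],23]
    - [[0,-227,177],23]
    - [[20,-227,177],23]
    - [[20,-227,177],23]
    - [[20,-227,177],23]
  jaw: -0.05

```text
time: 17.42
tool_pos: [425.4, -168.0, 131.9]
tcp_rot: [-42.0, 89.4, -153.6]
ft_force: [0.2, -0.2, 0.3]
finger_gap: 40.4
```

```bash
python3 - <<'E'
from h import *
np.set_printoptions(suppress=True)
plan()
C,p,d=snap('wrist','w7');P=cloud(C,d)
# lug top: z 40..55, key top z 17..28 near
near=(abs(P[...,0]-425)<50)&(abs(P[...,1]+168)<50)
for lo,hi,zz in((38,56,47),(17,30,22)):
    m=near&(P[...,2]>lo)&(P[...,2]<hi)
    k,l,st,ce=cv2.connectedComponentsWithStats(m.astype(np.uint8));i=1+np.argmax(st[1:,4])
    v,u=np.nonzero(l==i);X=onplane(C,np.c_[u,v],zz)[:,:2].astype(np.float32)
    print(zz,st[i],np.median(P[l==i],0),cv2.minAreaRect(X))
cv2.imwrite('pics/c7.png',cv2.resize(p[100:350,200:450,::-1],None,fx=2.4,fy=2.4))
E
```

```text
t 17.43 at [ 425.4 -168.   131.9] psi -111.56 F [ 0.2 -0.2  0.3] gap 40.4
47 [314 181  17  34 546] [ 425.06767662 -166.96073848   45.87505316] ((425.2099304199219, -166.5597381591797), (25.357465744018555, 11.849067687988281), 68.57369232177734)
22 [ 273  161   85   56 3654] [ 421.16001186 -162.91236997   21.36948542] ((419.4610595703125, -165.07745361328125), (46.22404098510742, 67.52874755859375), 68.57604217529297)
```

View pics/c7.png

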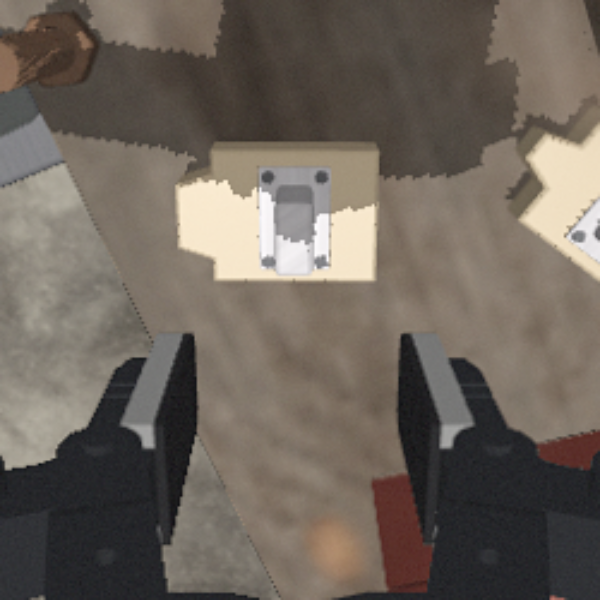

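```bash
python3 -c "
from h import *
plan((425.2,-166.6,26,-111.43));print(rot(r.sense()['tcp_rot']).round(4))"
```

```text
t 17.48 at [ 425.8 -168.2  132.4] psi -111.56 F [-0.3  0.2  0.2] gap 40.6
(425.2, -166.6, 26, -111.43) -> [106.4, -0.5, -2.1] -0.13
[[-0.0082  0.93   -0.3674]
 [-0.0051 -0.3675 -0.93  ]
 [-1.     -0.0057  0.0078]]
```

Request:
move_arm:
  deltas:
    - [[45,0,-1],0]
    - [[75,-0.5,-2],0]
    - [[95,-0.5,-2],0]
    - [[106,-0.5,-2],0]
    - [[106,-0.5,-2],0]
    - [[106,-0.5,-2],0]
  squeeze: 60

```text
time: 18.23
tool_pos: [426.2, -167.1, 27.6]
tcp_rot: [-25.8, 89.5, -137.4]
ft_force: [0.2, -0.3, -0.1]
finger_gap: 40.6
```

Request:
move_arm:
  deltas:
    - [[0,0,0],0]
    - [[0,0,0],0]
    - [[0,0,0],0]
    - [[0,0,0],0]
    - [[0,0,0],0]
  jaw: -1

```text
time: 18.85
tool_pos: [427.1, -167.6, 28.7]
tcp_rot: [-11.9, 89.5, -123.5]
ft_force: [-0.1, 0.4, 5.8]
finger_gap: 10.6
```

```bash
python3 -c "
from h import *
plan((425,-167,215),(*w(118,-42.75),215,-178.7));print(w(118,-42.75))"
```

```text
t 18.85 at [ 427.1 -167.6   28.7] psi -111.55 F [-0.1  0.4  5.8] gap 10.6
(425, -167, 215) -> [-186.2, -2.5, 1.8] 0
(np.float64(683.8395114103148), np.float64(29.138108813042855), 215, -178.7) -> [-188.8, 166.2, -275.7] 67.15
(np.float64(683.8395114103148), np.float64(29.138108813042855))
```

Request:
move_arm:
  deltas:
    - [[-40,0,0],0]
    - [[-100,0,0],0]
    - [[-155,0,0],0]
    - [[-187,20,-20],7]
    - [[-188,50,-60],17]
    - [[-188,80,-110],27]
    - [[-188,110,-160],37]
    - [[-188,140,-210],47]
    - [[-188,166,-250],57]
    - [[-188,166,-276],67]
    - [[-188,166,-276],67.2]
    - [[-188,166,-276],67.2]

```text
time: 20.35
tool_pos: [683.4, 29.0, 213.9]
tcp_rot: [52.7, 89.5, -125.9]
ft_force: [0.4, -0.2, -1.3]
finger_gap: 10.6
```

```bash
cat >> h.py <<'E'
def held(tag,near=None):
    """corners of held key's top, relative to the TCP in hearth axes"""
    C,p,d=snap('wrist',tag);s=r.sense();P=cloud(C,d);T=s['tool_pos']
    k,l,st,ce=cv2.connectedComponentsWithStats((cream(p)&(abs(P[...,2]-(T[2]-5))<8)&(np.hypot(P[...,0]-T[0],P[...,1]-T[1])<70)&(d>0)).astype(np.uint8))
    i=1+np.argmax(st[1:,4]);q=P[l==i];z=np.median(q[:,2]);print('key top z rel',z-T[2],st[i])
    c=cv2.findContours((l==i).astype(np.uint8),cv2.RETR_EXTERNAL,cv2.CHAIN_APPROX_NONE)[0][0]
    a=cv2.approxPolyDP(c,2,True).reshape(-1,2);X=onplane(C,a,z)
    print(np.c_[a,[hh(x) for x in X],[hh(x)-hh(T) for x in X]].round(1));print('tcp',hh(T),T,'psi',psi(s))
    return C,p,d
E
python3 -c "
from h import *
np.set_printoptions(suppress=True)
C,p,d=held('w8');print(rot(r.sense()['tcp_rot']).round(4))
cv2.imwrite('pics/c8.png',p[:,:,::-1])"
```

```text
key top z rel -8.093934598193016 [ 244  206  137   73 4364]
[[380.  206.  140.4 -71.7  22.9 -28.4]
 [267.  207.  139.9 -16.6  22.4  26.7]
 [269.  224.  131.  -17.1  13.5  26.2]
 [266.  222.  132.1 -15.7  14.6  27.6]
 [244.  229.  128.3  -4.5  10.8  38.8]
 [247.  235.  125.1  -5.7   7.6  37.6]
 [249.  266.  107.6  -5.5  -9.9  37.8]
 [274.  276.  101.7 -18.3 -15.8  25. ]
 [280.  252.  115.7 -22.   -1.8  21.3]
 [287.  246.  119.1 -25.6   1.6  17.7]
 [296.  246.  119.1 -30.2   1.6  13.1]
 [300.  216.  135.3 -32.6  17.8  10.7]
 [347.  216.  135.3 -55.6  17.8 -12.3]
 [351.  246.  119.  -58.1   1.5 -14.8]
 [360.  246.  119.  -62.7   1.5 -19.4]
 [367.  252.  115.6 -66.4  -1.9 -23.1]
 [372.  274.  102.8 -69.6 -14.7 -26.3]
 [376.  278.  100.4 -71.8 -17.1 -28.5]
 [376.  233.  126.1 -70.4   8.6 -27.1]]
tcp [117.5 -43.3] [683.36034499  28.58234503 214.15693761] psi -178.65444003131282
[[-0.005   0.0235 -0.9997]
 [-0.0073 -0.9997 -0.0235]
 [-1.      0.0072  0.0051]]
```

View pics/c8.png

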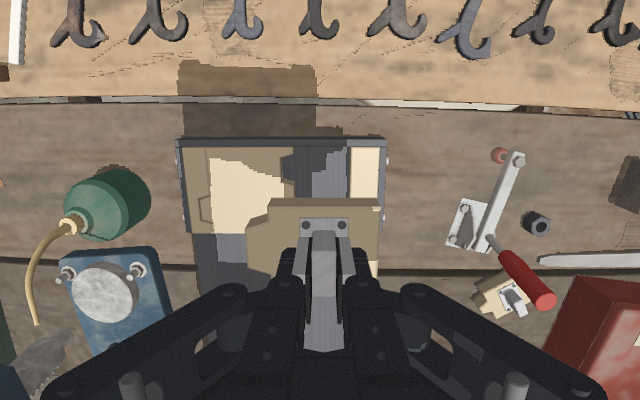

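```bash
python3 -c "
from h import *
plan((*w(118.2,-42.0),64,-178.7))"
```

```text
t 20.4 at [683.4  28.6 214.2] psi -178.65 F [-0.1 -0.1 -1.4] gap 10.3
(np.float64(684.0224444319997), np.float64(29.892453236749432), 64, -178.7) -> [150.1, -2.4, -1.5] 0.05
```

Request:
move_arm:
  deltas:
    - [[50,-1,-1],0]
    - [[100,-2,-1.5],0]
    - [[135,-2.4,-1.5],0]
    - [[150,-2.4,-1.5],0]
    - [[150,-2.4,-1.5],0]
    - [[150,-2.4,-1.5],0]

```text
time: 21.15
tool_pos: [685.7, 29.6, 66.8]
tcp_rot: [78.8, 89.6, -99.9]
ft_force: [0.7, 0.5, -1.1]
finger_gap: 10.4
```

```bash
python3 -c "
from h import *
np.set_printoptions(suppress=True)
C,p,d=held('w9')
P=cloud(C,d)
m=cream(p)&(abs(P[...,2]-26.5)<5)&(P[...,0]<720)
k,l,st,ce=cv2.connectedComponentsWithStats(m.astype(np.uint8))
for i in range(1,k):
    if st[i,4]>150:
        c=cv2.findContours((l==i).astype(np.uint8),cv2.RETR_EXTERNAL,cv2.CHAIN_APPROX_NONE)[0][0]
        a=cv2.approxPolyDP(c,2,True).reshape(-1,2);print(np.c_[a,[hh(x) for x in onplane(C,a,27)]])
cv2.imwrite('pics/c9.png',cv2.resize(p[60:320,180:440,::-1],None,fx=2.3,fy=2.3))"
```

```text
key top z rel -7.957738106766541 [ 244  207  137   72 4437]
[[244.  229.  130.7  -3.9  10.7  38.3]
 [247.  235.  127.5  -5.2   7.5  37. ]
 [247.  267.  109.4  -3.9 -10.6  38.3]
 [268.  273.  105.9 -14.7 -14.1  27.5]
 [271.  278.  102.9 -16.1 -17.1  26.1]
 [272.  274.  105.3 -16.7 -14.7  25.5]
 [274.  276.  104.1 -17.7 -15.9  24.5]
 [280.  252.  118.  -21.4  -2.   20.8]
 [287.  246.  121.4 -25.1   1.4  17.1]
 [296.  246.  121.4 -29.7   1.4  12.5]
 [300.  216.  137.6 -32.   17.6  10.2]
 [347.  216.  137.5 -55.1  17.5 -12.9]
 [351.  246.  121.3 -57.5   1.3 -15.3]
 [360.  246.  121.3 -62.1   1.3 -19.9]
 [367.  252.  117.9 -65.8  -2.1 -23.6]
 [372.  274.  105.1 -69.  -14.9 -26.8]
 [376.  278.  102.7 -71.2 -17.3 -29. ]
 [379.  236.  126.8 -71.5   6.8 -29.3]
 [377.  217.  137.  -70.   17.  -27.8]
 [380.  207.  142.2 -71.2  22.2 -29. ]
 [267.  207.  142.3 -16.   22.3  26.2]
 [269.  224.  133.4 -16.6  13.4  25.6]
 [267.  222.  134.4 -15.6  14.4  26.6]]
tcp [120.  -42.2] [685.82108529  29.70186009  66.95643215] psi -178.6553053288043
[[ 85.  189.  142.7  99.4]
 [115.  319.   49.9  99.4]
 [147.
[... 308 characters left out ...]
5.6  86. ]
 [147.  306.   61.2  74.3]
 [150.  321.   49.1  74.4]
 [164.  316.   53.5  63.8]
 [225.  282.   80.5  19.3]
 [241.  282.   80.6   9. ]
 [248.  291.   73.9   4.9]
 [266.  286.   77.7  -7. ]
 [270.  275.   85.8 -10. ]
 [246.  267.   91.4   4.9]
 [243.  228.  117.9   4.8]
 [249.  219.  123.8   0.8]
 [248.  206.  132.    0.8]
 [269.  200.  135.7 -11.8]
 [272.  189.  142.4 -13.9]]
[[ 374.   189.   142.3  -73.3]
 [ 381.   205.   132.5  -77.9]
 [ 377.   279.    82.6  -78.1]
 [ 380.   283.    79.6  -80.2]
 [ 387.   284.    78.8  -84.8]
 [ 389.   289.    75.1  -86.3]
 [ 399.   291.    73.5  -93. ]
 [ 404.   283.    79.4  -95.8]
 [ 414.   279.    82.3 -102.1]
 [ 423.   190.   141.7 -102.3]]
```

View pics/c9.png

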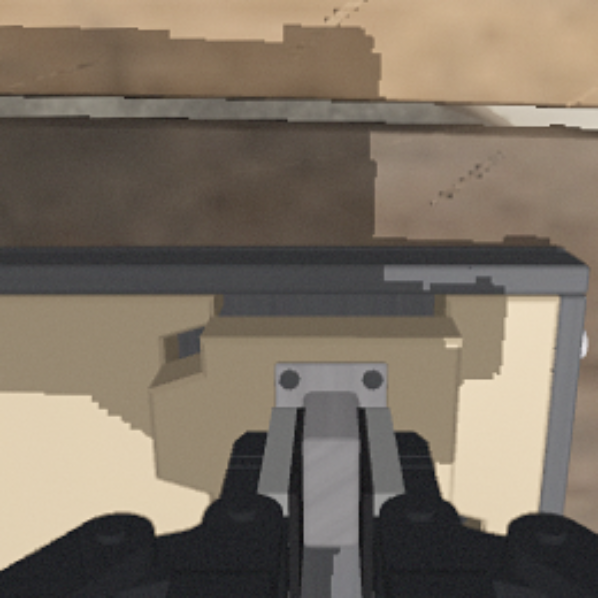

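```bash
python3 -c "
from h import *
s=r.sense();T=s['tool_pos']
plan((T[0]-.8,T[1],50,-178.7),(T[0]-.8,T[1],33,-178.7))"
```

```text
t 21.2 at [685.8  29.7  67. ] psi -178.66 F [ 0.3  0.4 -1.5] gap 10.6
(np.float64(685.0210852873179), np.float64(29.70186008902192), 50, -178.7) -> [17.0, -0.1, 0.8] 0.04
(np.float64(685.0210852873179), np.float64(29.70186008902192), 33, -178.7) -> [34.0, -0.3, 0.8] 0.04
```

Request:
move_arm:
  deltas:
    - [[0,0,0.8],0]
    - [[4,0,0.8],0]
    - [[8,0,0.8],0]
    - [[12,0,0.8],0]
    - [[16,-0.1,0.8],0]
    - [[19,-0.1,0.8],0]
    - [[19,-0.1,0.8],0]

```text
time: 22.08
tool_pos: [684.7, 29.6, 47.4]
tcp_rot: [76.0, 89.6, -102.7]
ft_force: [0.4, -0.7, -0.5]
finger_gap: 10.5
```

```bash
python3 -c "
from h import *
s=r.sense();print(hh(s['tool_pos']),s['wrist_torque']);plan()"
```

```text
[118.9 -42.3] [ 0.00205291 -0.01001023 -0.05984252]
t 22.07 at [684.7  29.6  47.4] psi -178.65 F [ 0.4 -0.7 -0.5] gap 10.5
```

Request:
move_arm:
  deltas:
    - [[3,0,0],0]
    - [[6,0,0],0]
    - [[9,0,0],0]
    - [[12,0,0],0]
    - [[13.5,0,0],0]
    - [[13.5,0,0],0]

```text
time: 22.82
tool_pos: [684.7, 29.5, 34.1]
tcp_rot: [77.0, 89.6, -101.6]
ft_force: [-0.2, 0.6, 0.4]
finger_gap: 10.6
```

```bash
python3 -c "
from h import *
s=r.sense();print(hh(s['tool_pos']),s['wrist_torque']);plan()"
```

```text
[118.9 -42.4] [-0.00977844  0.13233627  0.05813463]
t 22.82 at [684.7  29.5  34.1] psi -178.65 F [-0.2  0.6  0.4] gap 10.6
```

Request:
move_arm:
  deltas:
    - [[0.7,0,0],0]
    - [[0.7,0,0],0]

```text
time: 23.08
tool_pos: [685.0, 29.5, 34.0]
tcp_rot: [80.6, 89.6, -98.0]
ft_force: [-2.2, -0.8, 4.5]
finger_gap: 10.4
```

Request:
move_arm:
  deltas:
    - [[0,0,0],0]
    - [[0,0,0],0]
    - [[0,0,0],0]
    - [[-30,0,0],0]
    - [[-80,0,0],0]
    - [[-130,0,0],0]
    - [[-170,0,0],0]
    - [[-180,0,0],0]
    - [[-180,0,0],0]
  jaw: -0.05

```text
time: 24.2
tool_pos: [685.4, 30.8, 214.1]
tcp_rot: [86.8, 89.6, -91.9]
ft_force: [-0.0, 0.3, -0.9]
finger_gap: 40.7
```

```bash
python3 -c "
from h import *
np.set_printoptions(suppress=True)
C,p,d=polys('wrist','w10',eps=2);P=cloud(C,d)
m=cream(p)&(d>0)
for n,x,y in(('wide',94,32),('left',94,90),('right',120,-88)):
    X=w(x,y);q=P[m&(np.hypot(P[...,0]-X[0],P[...,1]-X[1])<8)];print(n,len(q),np.median(q,0))
for x in(102,110,118,126,134):
  for y in (-64,-22,-5):
    X=w(x,y);q=P[m&(np.hypot(P[...,0]-X[0],P[...,1]-X[1])<3)];print(x,y,len(q),np.median(q,0)[2].round(1) if len(q) else '')
plan((529,-208,215,-147.5),(529,-208,130,-147.5))"
```

```text
[241. 193.] 8287 [659.7 115.4  26. ]
[[184.  151.  704.3 171.9 141.7  99.5]
 [196.  235.  610.9 167.7  48.2  97.4]
 [295.  235.  613.6  57.7  48.4 -12.6]
 [294.  189.  666.1  58.7 101.  -12.8]
 [284.  187.  668.1  69.2 103.2  -2.4]
 [280.  175.  680.9  73.2 116.1   1.4]
 [280.  160.  696.8  73.  131.9   0.8]
 [293.  155.  702.2  59.6 137.1 -12.7]
 [293.  151.  706.3  59.6 141.2 -12.8]
 [208.  151.  704.7 146.9 141.5  74.5]
 [211.  195.  657.6 147.2  94.5  75.8]
 [205.  151.  704.7 150.  141.6  77.6]]
[319. 171.] 1633 [685.6  41.2  26.1]
[[286.  162.  694.8  66.9 129.8  -5.3]
 [287.  181.  674.7  66.  109.7  -5.7]
 [297.  184.  671.6  55.5 106.4 -16.1]
 [299.  192.  663.   53.4  97.7 -18. ]
 [349.  192.  664.1   0.6  97.6 -70.9]
 [349.  151.  707.6   2.6 141.2 -69.8]
 [297.  151.  706.4  55.6 141.2 -16.8]
 [298.  158.  699.2  54.5 133.9 -17.7]]
[366. 190.] 2190 [668.3 -17.7  26. ]
[[ 353.   150.   708.7   -1.5  142.2  -73.9]
 [ 351.   206.   648.5   -2.3   82.   -73.4]
 [ 362.   209.   645.4  -14.3   78.6  -85.3]
 [ 364.   213.   640.9  -16.7   74.   -87.6]
 [ 362.   222.   630.4  -15
[... 332 characters left out ...]
04.   310.   513.2 -202.3  -57.8 -270.2]
 [ 498.   293.   538.1 -189.2  -32.7 -257.7]
 [ 512.   285.   549.2 -204.9  -21.9 -273.7]]
wide 169 [658.15064708 103.38614297  26.03058467]
left 150 [657.44204258 162.03052327  26.02991515]
right 181 [687.02427103 -16.0791496   26.1283378 ]
102 -64 25 26.0
102 -22 26 25.7
102 -5 22 26.4
110 -64 26 26.5
110 -22 26 26.1
110 -5 10 25.5
118 -64 23 26.0
118 -22 26 26.5
118 -5 12 25.8
126 -64 25 26.1
126 -22 24 26.1
126 -5 17 26.4
134 -64 26 25.9
134 -22 28 25.8
134 -5 16 26.1
t 24.25 at [684.6  30.8 212.4] psi -178.66 F [ 0.1  0.2 -0.6] gap 40.5
(529, -208, 215, -147.5) -> [-0.4, 235.1, 161.2] -31.16
(529, -208, 130, -147.5) -> [84.6, 234.5, 160.9] -31.16
```

Request:
move_arm:
  deltas:
    - [[0,40,0],-9]
    - [[0,70,25],-19]
    - [[0,105,50],-29]
    - [[0,140,75],-39]
    - [[0,175,100],-49]
    - [[0,205,130],-59]
    - [[0,234,161],-69]
    - [[0,234,161],-79]
    - [[0,234,161],-89]
    - [[0,234,161],-99]
    - [[0,234,161],-105]
    - [[0,234,161],-105]

```text
time: 25.75
tool_pos: [528.0, -206.4, 212.0]
tcp_rot: [-64.6, 89.5, -138.3]
ft_force: [0.5, 0.0, 0.4]
finger_gap: 40.4
```

```bash
python3 -c "
from h import *
print(r.sense()['joint_pos'].round(1));plan((529,-208,215,32.5),(529,-208,132,32.5))"
```

```text
[-26.2   3.1  91.9  -0.5  85.2 -42.5]
t 25.75 at [ 528.  -206.4  212. ] psi -73.7 F [0.5 0.  0.4] gap 40.4
(529, -208, 215, 32.5) -> [-3.0, 0.5, 1.8] -106.2
(529, -208, 132, 32.5) -> [80.0, 1.1, 1.5] -106.2
```

Request:
move_arm:
  deltas:
    - [[0,0,1],-10]
    - [[0,0,1],-20]
    - [[0,0,1],-30]
    - [[0,0,1],-40]
    - [[0,0,1],-50]
    - [[0,0,1],-60]
    - [[0,0,1],-70]
    - [[15,0,1],-80]
    - [[35,1,1],-90]
    - [[60,1,1],-100]
    - [[80,1,1],-105]
    - [[80,1,1],-105]

```text
time: 27.25
tool_pos: [526.7, -206.5, 128.8]
tcp_rot: [163.2, 89.3, -165.6]
ft_force: [-0.1, 0.1, -0.6]
finger_gap: 40.4
```

```bash
python3 - <<'E'
from h import *
np.set_printoptions(suppress=True)
print(r.sense()['joint_pos'].round(1));plan()
C,p,d=snap('wrist','w11');P=cloud(C,d)
near=(abs(P[...,0]-529)<55)&(abs(P[...,1]+208)<55)
for lo,hi,zz in((38,56,47),(17,30,22)):
    m=near&(P[...,2]>lo)&(P[...,2]<hi)
    k,l,st,ce=cv2.connectedComponentsWithStats(m.astype(np.uint8));i=1+np.argmax(st[1:,4])
    v,u=np.nonzero(l==i);X=onplane(C,np.c_[u,v],zz)[:,:2].astype(np.float32)
    print(zz,st[i],np.median(P[l==i],0),cv2.minAreaRect(X))
cv2.imwrite('pics/c11.png',p[:,:,::-1])
E
```

```text
[ -26.3    6.8   96.9   -0.5   76.8 -147.3]
t 27.25 at [ 526.7 -206.5  128.8] psi 31.14 F [-0.1  0.1 -0.6] gap 40.4
47 [313 187  17  33 528] [ 527.92468449 -209.34414455   45.89858252] ((527.5027465820312, -209.14662170410156), (24.35923957824707, 11.762288093566895), 31.124202728271484)
22 [ 285  166   86   57 3527] [ 524.63084414 -208.91529282   21.39082855] ((525.2567138671875, -203.97265625), (46.32487487792969, 67.34712219238281), 32.23749542236328)
```

View pics/c11.png

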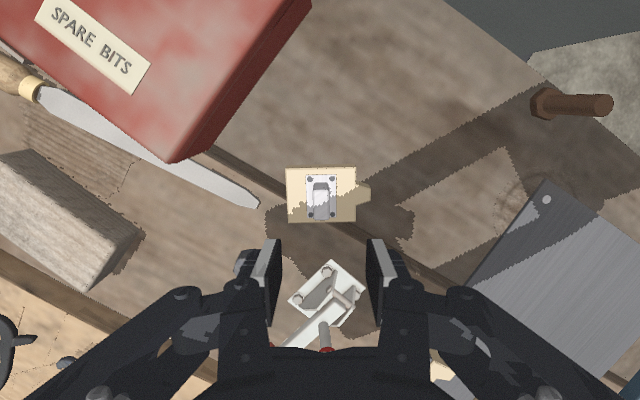

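```bash
python3 -c "
from h import *
plan((527.5,-209.1,70,31.6),(527.5,-209.1,27,31.6))"
```

```text
t 27.3 at [ 527.7 -207.   130.5] psi 31.08 F [ 0.2 -0.7  1.1] gap 40.5
(527.5, -209.1, 70, 31.6) -> [60.5, -1.8, -0.6] -0.52
(527.5, -209.1, 27, 31.6) -> [103.5, -1.9, -0.2] -0.52
```

Request:
move_arm:
  deltas:
    - [[40,-1.8,-0.5],-0.5]
    - [[75,-1.8,-0.5],-0.5]
    - [[93,-1.8,-0.2],-0.5]
    - [[103,-1.8,-0.2],-0.5]
    - [[103,-1.8,-0.2],-0.5]
    - [[103,-1.8,-0.2],-0.5]

```text
time: 28.05
tool_pos: [528.5, -209.6, 29.0]
tcp_rot: [-175.9, 89.5, -144.4]
ft_force: [0.3, -0.1, 0.1]
finger_gap: 40.7
```

Request:
move_arm:
  deltas:
    - [[0,0,0],0]
    - [[0,0,0],0]
    - [[0,0,0],0]
    - [[0,0,0],0]
    - [[0,0,0],0]
  jaw: -1

```text
time: 28.68
tool_pos: [529.6, -210.1, 30.5]
tcp_rot: [-160.0, 89.5, -128.4]
ft_force: [0.5, 0.1, 6.6]
finger_gap: 10.6
```

```bash
python3 -c "
from h import *
print(r.sense()['joint_pos'].round(1));plan((527,-209,220))"
```

```text
[ -26.5   13.8  100.2   -0.5   66.1 -147.9]
t 28.68 at [ 529.6 -210.1   30.5] psi 31.57 F [0.5 0.1 6.6] gap 10.6
(527, -209, 220) -> [-189.5, 1.8, -3.1] 0
```

Request:
move_arm:
  deltas:
    - [[-50,0,0],0]
    - [[-105,0,0],0]
    - [[-160,0,0],0]
    - [[-195,0,0],8]
    - [[-195,10,20],18]
    - [[-195,30,50],28]
    - [[-195,55,90],38]
    - [[-195,80,130],48]
    - [[-195,105,165],58]
    - [[-195,130,195],68]
    - [[-195,147,215],78]
    - [[-195,147,215],88]

```text
time: 30.18
tool_pos: [636.8, 31.3, 222.7]
tcp_rot: [-79.4, 89.5, -136.0]
ft_force: [-0.4, -1.1, -1.3]
finger_gap: 10.3
```

Request:
move_arm:
  deltas:
    - [[0,0,0],10]
    - [[0,0,0],20]
    - [[0,0,0],30]
    - [[0,0,0],40]
    - [[0,0,0],50]
    - [[0,0,0],60]
    - [[0,0,0],70]
    - [[0,0,0],80]
    - [[0,0,0],90]
    - [[0,0,0],100]
    - [[0,0,0],110]
    - [[0,0,0],115]

```text
time: 31.68
tool_pos: [636.5, 31.3, 222.2]
tcp_rot: [31.8, 89.5, -140.1]
ft_force: [-0.1, 0.2, -1.5]
finger_gap: 10.3
```

```bash
python3 -c "
from h import *
plan((*w(69.5,-42.5),220,-178.7))"
```

```text
t 31.68 at [636.5  31.3 222.2] psi -171.85 F [-0.1  0.2 -1.5] gap 10.3
(np.float64(635.3463230247708), np.float64(28.28770878709362), 220, -178.7) -> [2.3, 2.8, 1.6] 6.85
```

Request:
move_arm:
  deltas:
    - [[10,2.8,1.6],6.8]
    - [[60,2.8,1.6],6.8]
    - [[110,2.8,1.6],6.8]
    - [[140,2.8,1.6],6.8]
    - [[150,2.8,1.6],6.8]
    - [[150,2.8,1.6],6.8]
    - [[150,2.8,1.6],6.8]

```text
time: 32.55
tool_pos: [635.8, 27.4, 74.5]
tcp_rot: [57.1, 89.6, -121.6]
ft_force: [-0.1, 0.1, -1.5]
finger_gap: 10.4
```

```bash
python3 - <<'E'
from h import *
np.set_printoptions(suppress=True)
C,p,d=held('w12')
P=cloud(C,d)
m=cream(p)&(abs(P[...,2]-26.5)<5)&(P[...,0]<720)
k,l,st,ce=cv2.connectedComponentsWithStats(m.astype(np.uint8))
for i in range(1,k):
    if st[i,4]>150:
        c=cv2.findContours((l==i).astype(np.uint8),cv2.RETR_EXTERNAL,cv2.CHAIN_APPROX_NONE)[0][0]
        a=cv2.approxPolyDP(c,2,True).reshape(-1,2);print(np.c_[a,[hh(x) for x in onplane(C,a,27)]])
cv2.imwrite('pics/c12.png',cv2.resize(p[60:320,180:440,::-1],None,fx=2.3,fy=2.3))
E
```

```text
key top z rel -9.581608739607034 [ 269  205  131   74 3765]
[[399.  240.   73.9 -83.2   3.9 -39.8]
 [376.  233.   77.8 -71.2   7.8 -27.8]
 [377.  210.   90.2 -71.1  20.2 -27.7]
 [380.  205.   92.8 -72.4  22.8 -29. ]
 [363.  208.   91.2 -64.1  21.2 -20.7]
 [269.  207.   91.8 -17.7  21.8  25.7]
 [274.  276.   53.2 -18.4 -16.8  25. ]
 [280.  252.   67.3 -22.2  -2.7  21.2]
 [287.  246.   70.7 -25.9   0.7  17.5]
 [296.  246.   70.7 -30.5   0.7  12.9]
 [300.  215.   87.6 -32.9  17.6  10.5]
 [347.  215.   87.6 -56.2  17.6 -12.8]
 [351.  246.   70.6 -58.7   0.6 -15.3]
 [360.  246.   70.6 -63.3   0.6 -19.9]
 [367.  252.   67.2 -67.1  -2.8 -23.7]
 [372.  275.   53.6 -70.3 -16.4 -26.9]
 [376.  278.   51.8 -72.5 -18.2 -29.1]
 [378.  262.   61.3 -73.1  -8.7 -29.7]
 [399.  256.   64.8 -83.9  -5.2 -40.5]]
tcp [ 70.  -43.4] [635.86382903  27.43699903  74.63174402] psi -178.6480257949592
[[268.  101.  141.8 -13.5]
 [118.  104.  141.4  73.9]
 [132.  191.   89.1  73.8]
 [118.  195.   86.5  83.4]
 [117.  198.   84.5  84.5]
 [115.  195.   86.5  85.4]
 [115.  207.   78.6  86.9]
 [119.  226.   65.6  86.7]

[... 535 characters left out ...]
  47.7  -94.5]
 [ 411.   252.    47.7 -101.7]
 [ 424.   102.   141.6 -101.9]]
[[ 77.  104.  142.1  99.4]
 [107.  251.   47.7  98.7]
 [137.  251.   48.   77.8]
 [136.  237.   58.   76.6]
 [127.  234.   60.1  82.4]
 [125.  236.   58.7  84. ]
 [123.  233.   60.8  85. ]
 [120.  237.   57.9  87.6]
 [117.  232.   61.4  88.9]
 [119.  231.   62.2  87.4]
 [110.  195.   86.5  88.7]
 [116.  189.   90.4  84. ]
 [125.  186.   92.3  77.8]
 [113.  104.  141.5  77. ]]
[[254.  123.  129.6  -4.9]
 [256.  156.  110.5  -5. ]
 [258.  159.  108.7  -6.1]
 [276.  164.  105.6 -16.6]
 [278.  177.   97.7 -17.5]
 [367.  178.   97.1 -71. ]
 [371.  102.  141.3 -71.6]
 [274.  102.  141.2 -16.8]
 [275.  116.  133.5 -17.1]]
```

View pics/c12.png

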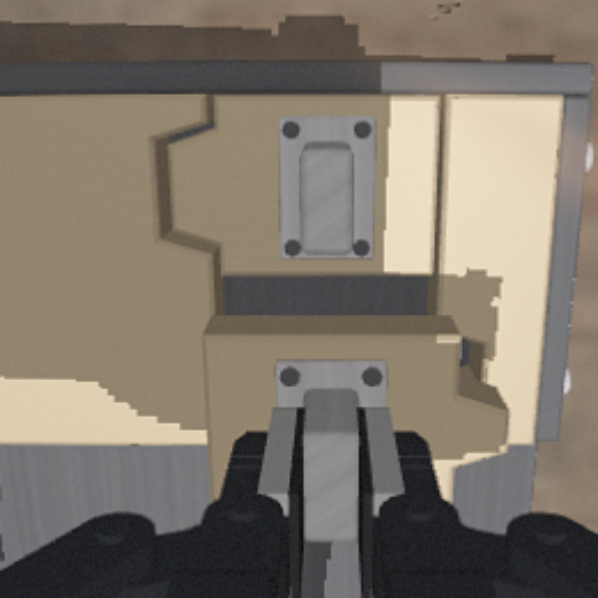

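```bash
python3 -c "
from h import *
s=r.sense();x,y=hh(s['tool_pos'])
plan((*w(x+.8,y+1.4),50,-178.7),(*w(x+.8,y+1.4),36,-178.7))"
```

```text
t 32.6 at [635.9  27.4  74.6] psi -178.65 F [-0.5  0.6 -0.8] gap 10.3
(np.float64(636.6346447501038), np.float64(28.8170736253996), 50, -178.7) -> [24.6, -1.5, -0.9] 0.05
(np.float64(636.6346447501038), np.float64(28.8170736253996), 36, -178.7) -> [38.6, -1.6, -0.9] 0.05
```

Request:
move_arm:
  deltas:
    - [[2,-1.5,-0.9],0]
    - [[7,-1.5,-0.9],0]
    - [[12,-1.5,-0.9],0]
    - [[16,-1.5,-0.9],0]
    - [[20,-1.5,-0.9],0]
    - [[24,-1.5,-0.9],0]
    - [[27,-1.5,-0.9],0]
    - [[27,-1.5,-0.9],0]

```text
time: 33.6
tool_pos: [636.4, 28.8, 47.3]
tcp_rot: [55.0, 89.6, -123.7]
ft_force: [-0.4, 0.2, -1.6]
finger_gap: 10.7
```

```bash
python3 -c "
from h import *
s=r.sense();print(hh(s['tool_pos']),s['wrist_torque']);plan()"
```

```text
[ 70.6 -42.1] [ 0.03205848 -0.02210632 -0.02915083]
t 33.6 at [636.4  28.8  47.3] psi -178.65 F [-0.4  0.2 -1.6] gap 10.7
```

Inside the gap without contact; continue to the plate.

Request:
move_arm:
  deltas:
    - [[3,0,0],0]
    - [[6,0,0],0]
    - [[9,0,0],0]
    - [[11,0,0],0]
    - [[12,0,0],0]
    - [[12.5,0,0],0]
    - [[12.5,0,0],0]

```text
time: 34.48
tool_pos: [636.7, 28.6, 35.7]
tcp_rot: [60.4, 89.6, -118.3]
ft_force: [-3.6, -1.1, 5.2]
finger_gap: 10.6
```

```bash
python3 -c "
from h import *
s=r.sense();print(hh(s['tool_pos']),s['wrist_torque']);plan()"
```

```text
[ 70.9 -42.2] [-0.03694928  0.56783882  0.00920395]
t 34.48 at [636.7  28.6  35.7] psi -178.65 F [-3.6 -1.1  5.2] gap 10.6
```

Request:
move_arm:
  deltas:
    - [[0,0,0],0]
    - [[0,0,0],0]
    - [[0,0,0],0]
    - [[-30,0,0],0]
    - [[-80,0,0],0]
    - [[-130,0,0],0]
    - [[-170,0,-20],0]
    - [[-170,0,-50],0]
    - [[-170,0,-50],0]
  jaw: -0.05

```text
time: 35.6
tool_pos: [688.5, 30.7, 205.5]
tcp_rot: [65.9, 89.6, -112.7]
ft_force: [-0.1, 0.3, -0.6]
finger_gap: 40.6
```

```bash
python3 -c "
from h import *
np.set_printoptions(suppress=True)
C,p,d=polys('wrist','w13',eps=2);P=cloud(C,d)
m=cream(p)&(d>0)
for n,x,y in(('wide',70,32),('wide',130,32),('left',94,90),('right',120,-88),('a',102,-64),('a',102,-22),('a',134,-64),('a',134,-22),('b',52,-64),('b',52,-22),('b',87,-64),('b',87,-22),('btab',69.5,-78)):
    X=w(x,y);q=P[m&(np.hypot(P[...,0]-X[0],P[...,1]-X[1])<4)];print(n,x,y,len(q),np.median(q,0)[2].round(1) if len(q) else '')
cv2.imwrite('pics/c13.png',cv2.resize(p[100:300,150:400,::-1],None,fx=3,fy=3))
plan()"
```

```text
[239. 198.] 8494 [659.8 115.6  26. ]
[[181.  155.  704.3 172.  141.7  99.6]
 [192.  239.  612.4 169.4  49.8  99.1]
 [263.  241.  612.2  91.8  47.8  21.6]
 [269.  237.  617.   85.2  52.5  14.8]
 [280.  238.  616.1  73.4  51.3   3. ]
 [281.  241.  612.6  72.4  47.8   2.1]
 [294.  240.  614.1  58.3  49.  -12. ]
 [293.  193.  666.9  59.2 101.8 -12.3]
 [285.  192.  667.8  67.4 102.9  -4.1]
 [281.  188.  672.   71.5 107.1  -0.1]
 [278.  172.  688.7  74.3 123.9   2.3]
 [279.  164.  697.   73.2 132.1   1. ]
 [292.  160.  701.3  60.1 136.2 -12.2]
 [292.  155.  706.4  60.1 141.2 -12.3]
 [206.  155.  704.7 146.4 141.5  74. ]
 [210.  205.  651.9 146.3  88.8  75.1]
 [201.  207.  649.5 156.1  86.5  85. ]
 [202.  226.  628.  156.9  65.1  86.3]
 [211.  228.  625.9 147.3  62.8  76.7]
 [211.  233.  620.1 147.8  57.   77.3]
 [198.  229.  624.4 161.6  61.6  91. ]
 [196.  204.  652.7 161.1  89.9  89.9]
 [207.  201.  656.3 149.2  93.2  77.9]
 [203.  155.  704.7 149.5 141.6  77.1]]
[319. 176.] 1715 [685.8  40.9  26.1]
[[285.  166.  695.1  67.2 130.1  -5. ]
 [286.  186.  674.2  66.3 109.3  -5.3]
 [297.  189
[... 902 characters left out ...]
13.  204.  655.5  38.4  89.8 -32.8]
 [336.  206.  653.8  14.4  87.6 -56.8]
 [335.  237.  618.6  14.3  52.4 -56.1]
 [330.  240.  615.   19.5  48.9 -50.8]
 [348.  240.  615.3   0.1  48.9 -70.2]
 [349.  229.  628.2  -0.3  61.7 -71. ]
 [361.  224.  634.2 -12.8  67.4 -83.6]
 [361.  217.  642.1 -12.4  75.3 -83.3]
 [350.  212.  647.4  -0.5  80.9 -71.5]
 [349.  200.  660.6   1.2  94.2 -70.2]]
wide 70 32 43 26.0
wide 130 32 45 25.8
left 94 90 44 26.0
right 120 -88 45 26.2
a 102 -64 45 26.2
a 102 -22 47 26.0
a 134 -64 47 26.1
a 134 -22 48 26.1
b 52 -64 39 26.1
b 52 -22 39 26.0
b 87 -64 43 26.0
b 87 -22 45 26.2
btab 69.5 -78 43 26.1
t 35.65 at [687.3  30.8 204.7] psi -178.65 F [ 0.3 -0.8 -1. ] gap 40.6
```

```bash
python3 -c "
from h import *
r.hand_in();plan()"
```

```text
the job is handed in; nothing more can be done
the job is handed in; nothing more can be done
```

The job is handed in at about 36 s of the 72 s allowed. As far as I could check, all three bricks are home, flush and level.

- **Wide brick:** I pushed it flat against the rear rim with two finger contacts. I then pushed it left, squared it with a short push from the front because it had turned about 0.9° clockwise, and pushed it left again. Both left pushes stopped at the same place, about 5 to 9 N, which matches home within about 1 mm.
- **key_a (wide tab):** It went into the rear place with its tab in the wide brick's notch, and it dropped in without contact.
- **key_b (narrow tab):** It went into the front place with its tab in the right side brick's notch. It met about 5 N only when it reached the plate.

**Last checks:**
- Depth readings on the wide brick, the two fixed side bricks and all corners of both keys came out at 25.8 to 26.2 mm, so the tops are flush within the camera's noise.
- Both tabs measured inside their notches.
- The gripper was clear at about 205 mm.

**Not settled:**
- The mask of the left seam showed 2 to 3 mm, against about 1.4 mm expected from blurred mask edges. The push contact and the gap measured on the right (60.4 mm, about 59 mm after allowing for mask erosion, against 59.5 mm) both point to the brick being home.
- The final picture could not be viewed because I had reached the 12-picture limit, so the last check used numbers only.
- I did not measure the oil can, bolt and nut again at the end. No move was aimed at them.

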